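Swap the battery pack on the bench meter

TASK

Change the battery pack of the bench meter: press the catch pad beside its rail so that the old pack springs loose, slide the old pack out and set it down (do not drop it) flat on its base plate in the middle of the white tray. Then take the other pack from the bench, lay it in the open end of the rail and slide it in until it is fully home and the spring catch clicks up behind it. Do not disturb the bottle, the beaker or the steel weight.

Things in the scene. Friction and masses are not known exactly. Their poses are not given: they have to be found in the camera images.
- dock: Fixed bench meter with a straight battery rail. Origin: on the bench under the centre of a pack that is home. x = insertion direction along the rail, y across, z up; 'dock x, y, z' below are mm in this frame. Rail slippery (friction about 0.2), floor z = 10 from x = -172 to 48. Push a pack 1 to 4 past home to click (end stop at 4.5). Console x = 49 to 179, y = -75 to 75, 75 high.
- rail_closed (a point): Start of the rail's closed part, on its floor (dock x -62, y 0, z 10); it runs to x = 48. Walls 60 apart inside; lips hold a pack's base plate (56 wide, 6 thick) down: 44 between the lips, underside z 17.5, top z 22.5, mouth flared up to z 25 at x = -75. A pack goes in and out only by sliding along x.
- rail_open (a point): Open end of the rail, on its floor (dock x -123, y 0, z 10): here a pack, its centre at this point and its length along dock x, is laid down or lifted out (no lips from x = -172 to -76). Side walls to z 17.5, 80 apart inside, narrowing from x = -104 to 60 apart at the closed part.
- ejector (a joint): Sprung plunger at the rail's inner end that pushes a pack outward; travel in m, 0 with a pack home, 0.027 fully out. 4 N at home, about 2.5 N fully out, damped, so that a released pack moves out about 27 mm in half a second. Pushing a pack home against it and the catch takes about 6 to 10 N.
- catch (a joint): Spring catch, vertical travel in m: 0 = up, 0.007 = fully down (3 to 7 N). Its ramped nose stands 5 mm out of the rail floor at dock x -60 to -40: a pack sliding in pushes it down, and it springs up behind the base plate at home. Pressed beyond about 0.006 it lets a pack go; the ejected pack then lies over the nose and keeps it down, so the pad need not be held.
- catch_pad (a point): Centre of the top of the catch's press pad: square steel pad 30 x 30 mm beside the rail, on the side away from the robot (dock x -46, y -60); top 20 mm above the bench at rest. Press straight down 7 mm. The rail wall, 22.5 mm high, is 24 mm from its centre.
- spent: The old battery pack, latched in the meter's rail at the start. Base plate 80 (x) x 56 (y) x 6 mm, on it a block 64 (x) x 36 (y) x 50 mm, total height 56 mm, about 0.22 kg. Origin: centre of the underside; x along its length and along the rail, z up. The same when turned half round. Grasp the block across its 36 mm width (y), above the lips.
- fresh: The charged battery pack, standing on the bench: same shape and size as the old one, same axes and origin; may be put in either way round.
- tray: Fixed white shallow tray on the bench, 130 (x) x 160 (y) mm outside, 22 mm high, walls and floor 5 mm. Origin: centre of the underside; the inner floor is 5 mm above it.
- bottle: Bystander: small white bottle 38 mm across, 75 mm high; origin at the centre of its underside.
- beaker: Bystander: glass beaker 80 mm across, 105 mm high; origin at the centre of its underside.
- weight: Bystander: steel calibration weight, cylinder 44 mm across, 35 mm high; origin at the centre of its underside.
Mind the look-alikes: they are no part of the job. What is shaped like the spent but green is not meant.

How it is judged:
By the outcome, as a careful person would: the job done as asked, in the order asked, and still so for the second after the job is handed in, with the robot touching nothing.
It also fails if it takes over 72 s, if anything falls off the work surface, if the arm or the gripper's body presses on something with over 40 N, if the wrist force passes 120 N, or if a joint passes its speed limit or range.

ROBOT

A 7-joint arm with a two-finger parallel gripper is mounted at the origin on the work surface. World frame = base frame: x ahead of the robot, y to its left, z up, the work surface at z = 0. Lengths are in m, angles in rad, forces in N, time in s.
With the tool pointing down it reaches from about 0.4 to 0.85 m from the base axis. Payload 4.5 kg.
Tool frame: the origin (TCP) lies midway between the tips of the shut fingers; the grasp point (between the pads) lies 19 mm behind it; z points along the fingers, x is the direction in which the jaws open and shut, and the axes are right-handed (so a half turn about z gives the same grasp; the last joint's range is limited). The gripper opens to 88 mm and grips with 3 to 60 N. Pads are 18 mm wide; open, the fingers measure 123 mm over their backs; the gripper's body (75 mm by 187 mm) begins 45 mm behind the grasp point.
Start: joints at [1.259, 0.689, -0.195, 1.565, 0.157, 0.902, -0.215], TCP at [0.212, -0.588, 0.207] pointing down, gripper open.
Joint ranges: [-3.01, 3.01], [-0.46, 2.08], [-1.47, 1.51], [0.13, 2.56], [-1, 4.14], [0.04, 2.09], [-2.66, 2.66]. Speed limits (rad/s): [2.57, 2.57, 3.14, 3.14, 3.14, 3.14, 3.14].

INTERFACE

Orientations are given as a unit quaternion [x, y, z, w].
In Python, from plant import r gives the robot as it stands. The module is installed in compiled form; this text tells all that it offers.
- The arm moves only by the tool play_rows, never from a script. Its argument "increments" is a list of rows, each a list of 7 numbers: the opening, from 0 (shut) to 1 (fully open), then the shift along the tool's x, y, z in mm, then the turn, a rotation vector about the tool's x, y, z in rad. In form: [[hand, dx, dy, dz, wx, wy, wz], ...]. A call has exactly 8 rows; each row shifts and turns the pose as measured when the row begins, along the tool's axes as they then stand; what a row does not reach is not made up. A row lasts 1/8 s, in which the tool goes at most 62.5 mm and 10.7 degrees, less where a joint would pass 70% of its speed; a pose out of reach is approached as far as the arm can. A call is refused whole if a number of a shift passes 62.5 or a number of a turn 0.188, either way. A call with a gripper value outside its range is refused whole. The fingers move at their own pace and stop on an object; "grip_force" is the grip in N (left out, the last holds). Time passes only in rows, so rows that do not move let the fingers close, or fill a call up. It gives the time, the measured TCP pose, the force and the opening at its end, in the units of the state.
- r.get_state(): the state, without advancing time (a new reading comes with each control period).
- r.snapshot(name): name is "side" or "top"; returns the picture (420x560x3 uint8, red, green, blue); there is no depth.
- r.get_calibration(name): a dict with "fx", "fy", "cx", "cy" (pixels), "dist" ([k1, k2, p1, p2, k3] as OpenCV has them; the pictures are not rectified), "R" (3x3) and "t" (3): a world point X has camera coordinates R X + t. Camera axes: x right, y down, z forward; pixel columns grow to the right and rows downward; lengths in m; the calibration is good to about 2 mm. A picture is of the moment at which its call begins. get_calibration takes no time and is no camera call.
- r.finish_job(): hands the job in, once; it reports no verdict.
The state is a dict: "clock": time; "q": joint angles; "qd": joint speeds; "joint_torque": joint torques, N m; "tool_pos": TCP position; "eef_rot": TCP orientation; "contact_force": force on the tool from outside, world axes, zero at the start; "moment": the same for the moment, N m; "opening": opening from 0.0 (shut) to 1.0 (fully open).
Only numpy, scipy, OpenCV 4.12 (cv2) and the standard library are available. Lean on these libraries where they do the work, as an engineer would, in place of code of your own. Each camera call takes 0.05 s, during which the arm holds its last target.

## Working session

There is one attempt and no reset: what is moved stays moved. The work goes in short steps, Python scripts to look and compute and a tool call to move; the robot and the scene stay as the last step left them, time stands still between calls to the robot, and variables do not carry over. Pictures are saved under pics/ and viewed, and the job is handed in when it is done.

Besides the shell and the picture viewer there is one more tool, called after "Emit:" as a command line: name --pt "numbers of a row" for each row, then --argument value for the rest. play_rows: Moves the arm, as the interface text tells. Its arguments: {"type":"object","properties":{"increments":{"type":"array"},"grip_force":{"type":"number"}},"required":["increments"]}

```bash
mkdir -p pics; cat > h.py <<'E'
import numpy as np, cv2
from plant import r
from scipy.spatial.transform import Rotation as Ro
def cal(n):
    c=r.get_calibration(n);K=np.array([[c['fx'],0,c['cx']],[0,c['fy'],c['cy']],[0,0,1]]);return K,np.array(c['dist']),np.array(c['R']),np.array(c['t'])
def px(n,u,v,z):
    K,d,R,t=cal(n);p=cv2.undistortPoints(np.array([[[u,v]]],float),K,d)[0,0]
    o=-R.T@t;dr=R.T@np.array([p[0],p[1],1]);return o+dr*(z-o[2])/dr[2]
def proj(n,X):
    K,d,R,t=cal(n);return cv2.projectPoints(np.array(X,float).reshape(-1,3),cv2.Rodrigues(R)[0],t,K,d)[0].reshape(-1,2)
def snap(n,f):
    im=r.snapshot(n)[:,:,::-1].copy();cv2.imwrite('pics/'+f+'.png',im);return im
def crop(im,f,x0,y0,x1,y1,s):
    cv2.imwrite('pics/'+f+'.png',cv2.resize(im[y0:y1,x0:x1],None,fx=s,fy=s,interpolation=cv2.INTER_CUBIC))
E
python3 - <<'E'
from h import *
snap('side','s0');snap('top','t0')
for n in('side','top'):
    K,d,R,t=cal(n);print(n,K[0,0],K[1,1],d,(-R.T@t),R.round(3).tolist())
print(r.get_state())
E
```

```text
side 387.25360445479066 387.25360445479066 [0.01718042 0.         0.         0.         0.        ] [0.36207255 0.72650539 0.62083346] [[-0.987, -0.158, -0.019], [-0.075, 0.57, -0.819], [0.14, -0.807, -0.574]]
top 450.12974586454766 450.12974586454766 [0.0463695 0.        0.        0.        0.       ] [ 0.30615657 -0.08657622  0.95465631] [[-0.041, -0.999, -0.006], [-0.97, 0.041, -0.238], [0.238, -0.004, -0.971]]
{'clock': 0.1, 'q': array([ 1.25877099,  0.6899124 , -0.19449794,  1.56621518,  0.15731138,
        0.90252057, -0.2150835 ]), 'qd': array([-0.00039313, -0.00210522, -0.00082944, -0.0005597 , -0.00025543,
       -0.00024286,  0.00017372]), 'joint_torque': array([-3.64061045e-03, -5.28505325e+01, -1.27163026e+00, -1.53838044e+01,
       -5.25228702e-02,  2.03493553e-03,  7.72337057e-05]), 'tool_pos': array([ 0.21158884, -0.5874392 ,  0.20598868]), 'eef_rot': array([ 8.18244263e-01, -5.74870100e-01, -7.20272224e-04, -4.17472658e-04]), 'contact_force': array([ 0.69806987, -0.01308065,  0.01785178]), 'moment': array([-0.01916735, -0.02083294,  0.02426345]), 'opening': 0.9974215581154302}
```

View pics/s0.png

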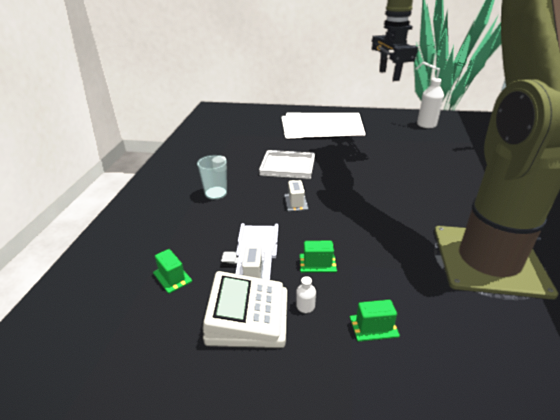

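View pics/t0.png

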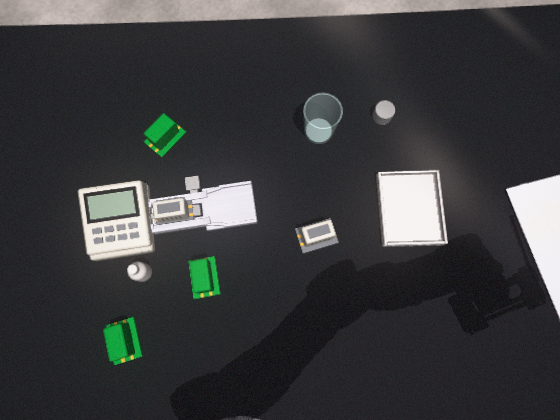

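Side view: meter with rail at (250,260), loose grey pack (296,195), tray (288,164), bottle (306,297), beaker (213,178). Top view: the spent pack is in the rail at (170,208), the loose grey pack is at (318,233) and the tray is at (411,208). There are also three green look-alikes at (164,134), (203,278) and (122,341). The one that fits "fresh" is the grey pack at (318,233), because it is the same shape as the pack in the rail and not green. I'll enlarge to confirm.

```bash
python3 - <<'E'
from h import *
im=cv2.imread('pics/t0.png')
crop(im,'t0a',70,160,270,280,4)
crop(im,'t0b',280,150,460,270,4.4)
E
```

```text
(no output)
```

View pics/t0a.png

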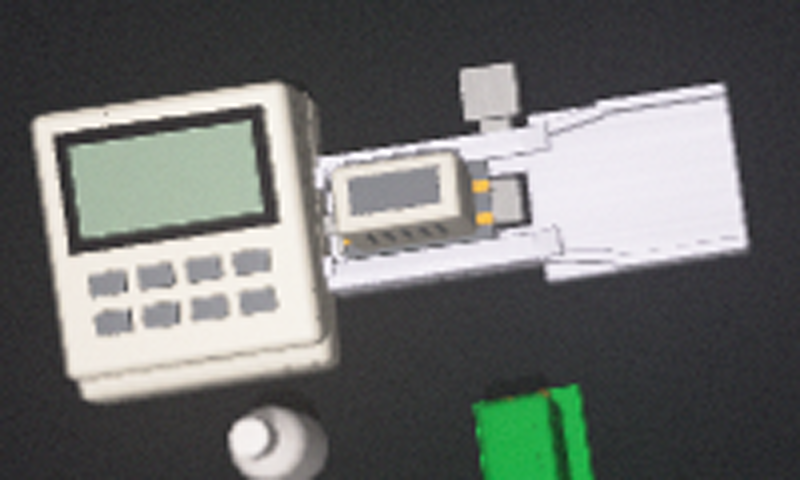

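View pics/t0b.png

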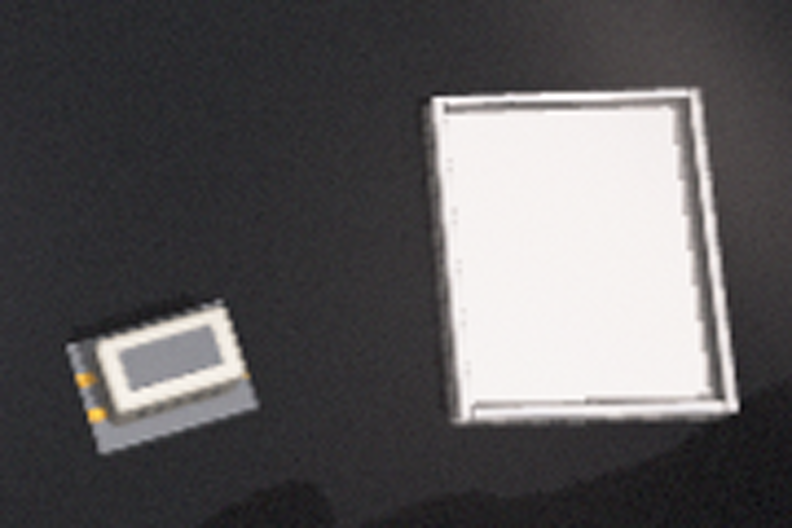

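```bash
cat > fit.py <<'E'
from h import *
from scipy.optimize import least_squares
def fit(obs,x0,n='top',s=4,off=(0,0)):
    # obs: list of (obj xyz mm),(u,v)
    P=np.array([o[0] for o in obs],float)/1000;U=(np.array([o[1] for o in obs],float)+.5)/s-.5+np.array(off)
    def tr(p):
        c,q=np.cos(p[2]),np.sin(p[2]);return np.c_[c*P[:,0]-q*P[:,1]+p[0],q*P[:,0]+c*P[:,1]+p[1],P[:,2]]
    S=least_squares(lambda p:(proj(n,tr(p))-U).ravel(),x0)
    print(S.x.round(4),'deg',np.degrees(S.x[2]).round(2));print((S.fun.reshape(-1,2)).round(2).tolist());return S.x
E
python3 - <<'E'
from fit import *
dock=[((-46,-60,20),(490,91)),((-32,-18,66),(462,151)),((32,-18,66),(333,168)),((32,18,66),(338,230)),((-32,18,66),(470,213))]
d=fit(dock,[.35,.2,1.6],off=(70,160))
a=px('top',(726.5)/4-.5+70,84.5/4-.5+160,.0175);b=px('top',748.5/4-.5+70,248.5/4-.5+160,.0175)
m=(a+b)/2;print(a,b,np.linalg.norm(a-b));R=np.array([[np.cos(d[2]),-np.sin(d[2])],[np.sin(d[2]),np.cos(d[2])]]);print('rail end dock',1e3*R.T@(m[:2]-d[:2]))
for q in ((325,158),(338,292),(545,122),(558,255)): print(q,1e3*R.T@(px('top',(q[0]+.5)/4-.5+70,(q[1]+.5)/4-.5+160,.0225)[:2]-d[:2]))
fit([((-32,-18,56),(222,305)),((32,-18,56),(97,342)),((32,18,56),(118,415)),((-32,18,56),(245,375)),((40,-28,6),(66,345)),((40,28,6),(100,455)),((-40,28,6),(258,408))],[.3,-.1,1.6],s=4.4,off=(280,150))
fit([((-65,-80,22),(700,90)),((65,-80,22),(432,97)),((65,80,22),(455,422)),((-65,80,22),(738,410))],[.3,-.3,1.6],s=4.4,off=(280,150))
for n,u,v,z in (('bottle',139,271,.03),('beaker',321,120,.05),('weight',384,112,.02)): print(n,px('top',u,v,z))
E
```

```text
[0.523  0.125  1.6892] deg 96.79
[[0.92, -0.28], [-0.71, -1.05], [0.07, -0.43], [0.51, 1.22], [-0.73, 0.49]]
[ 0.58681089 -0.03892927  0.0175    ] [ 0.49570872 -0.04809162  0.0175    ] 0.09156174958431476
rail end dock [-169.4644582    1.7438252]
(325, 158) [ 46.49919388 -35.88081617]
(338, 292) [46.51931383 37.40108809]
(545, 122) [-71.43493141 -36.98931498]
(558, 255) [-69.34242677  36.25757735]
[ 0.4632 -0.1738  1.8196] deg 104.26
[[0.56, -0.62], [-1.07, -0.17], [-0.49, 0.15], [0.95, 0.24], [-0.11, 0.11], [0.01, 0.17], [0.15, 0.1]]
[ 0.5133 -0.3769  1.5552] deg 89.11
[[-0.33, -0.22], [-0.13, -0.15], [0.75, -0.46], [-0.3, 0.82]]
bottle [0.40115316 0.19318483 0.03      ]
beaker [ 0.70703827 -0.19531285  0.05      ]
weight [ 0.73301101 -0.34043748  0.02      ]
```

```bash
cat >> fit.py <<'E'
def tf(p,X):
    X=np.array(X,float)/1000;c,q=np.cos(p[2]),np.sin(p[2]);return np.c_[c*X[:,0]-q*X[:,1]+p[0],q*X[:,0]+c*X[:,1]+p[1],X[:,2]]
def box(x,y,z0,z1): return [[s*x,t*y,z] for z in(z0,z1) for s,t in((1,1),(1,-1),(-1,-1),(-1,1))]
def draw(im,n,p,X,col,s,off):
    U=((proj(n,tf(p,X))-np.array(off)+.5)*s-.5)
    for u in U: cv2.circle(im,tuple(int(round(k)) for k in u),3,col,-1)
E
python3 - <<'E'
from fit import *
dock=[((-46,-60,20),(490,91)),((-32,-18,66),(462,151)),((32,-18,66),(333,168)),((32,18,66),(338,230)),((-32,18,66),(470,213)),
((-172,-45.5,17.5),(726,84)),((-172,45.5,17.5),(748,248)),((48,-36.5,22.5),(324,158)),((48,36.5,22.5),(337,292))]
d=fit(dock,[.35,.2,1.6],off=(70,160)); f=[.4632,-.1738,1.8196]; t=[.5133,-.3769,1.5552]
for n,x0,y0,x1,y1,s in (('top',70,160,270,280,4),('side',195,215,325,345,5),('side',245,135,335,215,7),('top',280,150,460,270,4.4)):
    im=cv2.imread('pics/%s0.png'%n[0]);c=cv2.resize(im[y0:y1,x0:x1],None,fx=s,fy=s,interpolation=cv2.INTER_CUBIC);o=(x0,y0)
    draw(c,n,d,box(32,18,66,66)+box(40,28,16,16),(0,0,255),s,o)
    draw(c,n,d,[[-46+a,-60+b,20] for a in(-15,15) for b in(-15,15)]+[[-172,-40,10],[-172,40,10],[-172,-45.5,17.5],[-172,45.5,17.5]],(255,0,0),s,o)
    draw(c,n,f,box(32,18,56,56)+box(40,28,0,6),(0,0,255),s,o)
    draw(c,n,t,box(65,80,22,22),(0,160,0),s,o)
    cv2.imwrite('pics/ov_%s%d.png'%(n,x0),c)
E
ls pics
```

```text
[0.5226 0.1253 1.6823] deg 96.39
[[0.98, -0.02], [-0.8, -0.79], [-0.04, -0.38], [0.28, 1.28], [-0.94, 0.77], [0.76, -0.11], [1.22, -0.44], [-0.53, -0.19], [-0.79, -0.29]]
ov_side195.png
ov_side245.png
ov_top280.png
ov_top70.png
s0.png
t0.png
t0a.png
t0b.png
```

View pics/ov_side195.png

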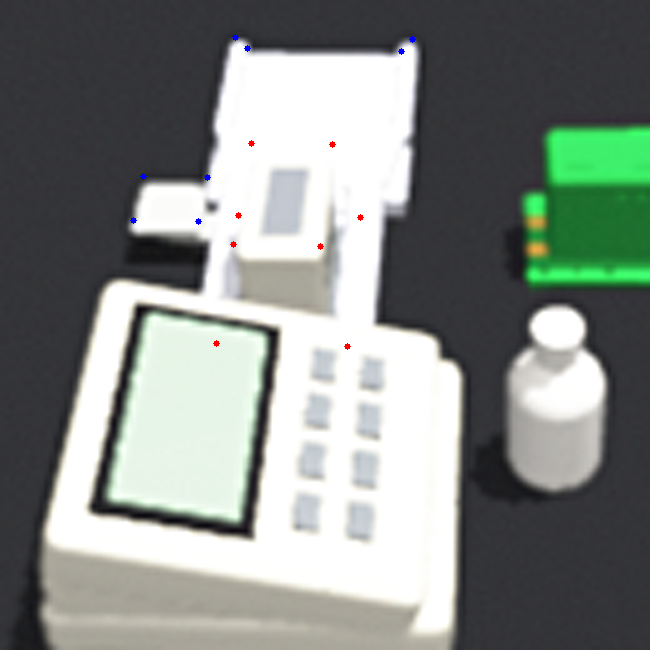

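View pics/ov_side245.png

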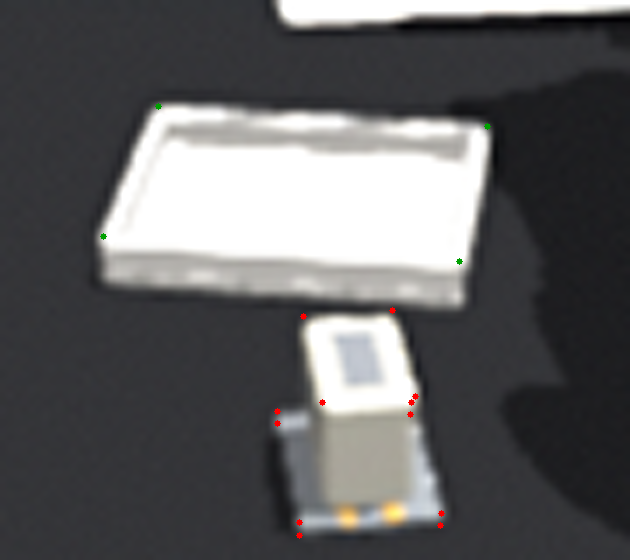

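View pics/ov_top70.png

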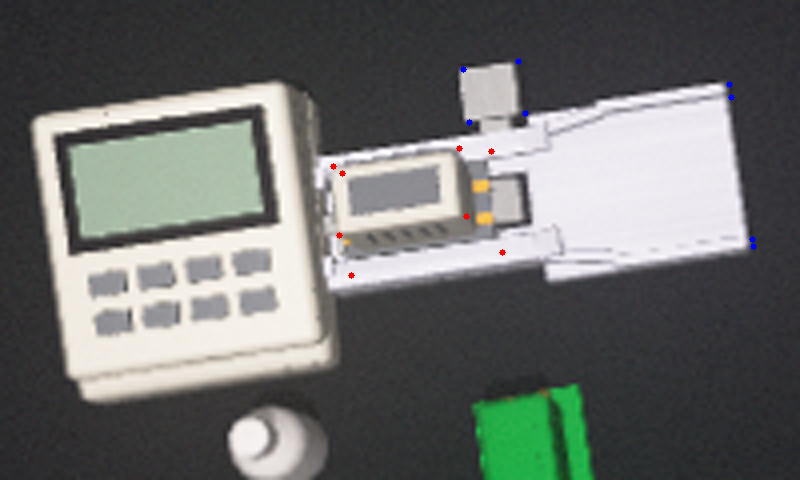

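```bash
python3 - <<'E'
from fit import *
def jf(sets,x0):
    def res(p): 
        o=[]
        for n,s,off,obs in sets:
            U=(np.array([q[1] for q in obs],float)+.5)/s-.5+np.array(off)
            o.append((proj(n,tf(p,[q[0] for q in obs]))-U))
        return np.concatenate(o)
    S=least_squares(lambda p:res(p).ravel(),x0,loss='soft_l1');print(S.x.round(4),np.degrees(S.x[2]).round(2));print(res(S.x).round(1).tolist())
top=[((-46,-60,20),(490,91)),((-32,-18,66),(462,151)),((32,-18,66),(333,168)),((32,18,66),(338,230)),((-32,18,66),(470,213)),
((-172,-45.5,17.5),(726,84)),((-172,45.5,17.5),(748,248)),((48,-36.5,22.5),(324,158)),((48,36.5,22.5),(337,292))]
side=[((-61,-75,20),(143,184)),((-61,-45,20),(206,185)),((-172,-45.5,17.5),(236,41)),((-172,45.5,17.5),(416,43)),((0,0,66),(285,204)),((32,-18,66),(236,250)),((32,18,66),(324,258))]
jf([('top',4,(70,160),top),('side',5,(195,215),side)],[.5226,.1253,1.682])
jf([('side',5,(195,215),side)],[.5226,.1253,1.682])
ft=[((-32,-18,56),(222,305)),((32,-18,56),(97,342)),((32,18,56),(118,415)),((-32,18,56),(245,375)),((40,-28,6),(66,345)),((40,28,6),(100,455)),((-40,28,6),(258,408))]
fs=[((-32,-18,56),(305,320)),((-32,18,56),(395,315)),((32,-18,56),(325,410)),((32,18,56),(415,405)),((40,-28,0),(299,530)),((40,28,0),(440,520))]
jf([('top',4.4,(280,150),ft),('side',7,(245,135),fs)],[.4632,-.1738,1.82])
jf([('side',7,(245,135),fs)],[.4632,-.1738,1.82])
E
```

```text
[0.5221 0.1264 1.6831] 96.44
[[0.4, 0.3], [-1.3, -0.5], [-0.6, -0.1], [-0.3, 1.6], [-1.5, 1.1], [0.2, 0.1], [0.7, -0.2], [-1.1, 0.1], [-1.3, 0.0], [0.1, -1.3], [0.3, -1.3], [-0.1, -0.6], [-0.8, -0.5], [0.0, -1.9], [-0.4, -0.8], [-0.6, -2.1]]
[0.5207 0.1305 1.6824] 96.39
[[0.2, -0.1], [0.5, -0.1], [0.1, 0.4], [-0.5, 0.5], [0.3, -0.5], [-0.2, 0.6], [-0.3, -0.6]]
[ 0.463  -0.1736  1.8186] 104.2
[[0.5, -0.5], [-1.2, -0.1], [-0.6, 0.2], [0.9, 0.4], [-0.2, 0.2], [-0.1, 0.3], [0.1, 0.2], [-0.3, -0.5], [-0.4, -0.6], [-0.4, -1.1], [0.1, -1.3], [0.0, 0.7], [0.1, 0.8]]
[ 0.4622 -0.1717  1.808 ] 103.59
[[0.0, -0.2], [-0.1, -0.2], [-0.3, -0.7], [0.2, -0.8], [0.0, 1.1], [0.2, 1.3]]
```

```bash
cat > plan.py <<'E'
from h import *
import sys,json
D=np.array([.522,.1275]);DY=96.4
def dk(x,y,z):
    a=np.radians(DY);c,s=np.cos(a),np.sin(a);return np.array([D[0]+(c*x-s*y)/1e3,D[1]+(s*x+c*y)/1e3,z/1e3])
def undk(p):
    a=np.radians(DY);c,s=np.cos(a),np.sin(a);d=(np.array(p[:2])-D)*1e3;return np.array([c*d[0]+s*d[1],-s*d[0]+c*d[1],p[2]*1e3])
def Rt(psi):
    c,s=np.cos(np.radians(psi)),np.sin(np.radians(psi));return Ro.from_matrix(np.array([[c,s,0],[s,-c,0],[0,0,-1]]))
def show():
    s=r.get_state();R=Ro.from_quat(s['eef_rot']);m=R.as_matrix()
    print('t%.2f'%s['clock'],'pos',s['tool_pos'].round(4),'dock',undk(s['tool_pos']).round(1),'yaw %.1f'%np.degrees(np.arctan2(m[1,0],m[0,0])),'tilt %.2f'%np.degrees(np.arccos(-m[2,2])),'F',s['contact_force'].round(1),'open %.3f'%s['opening'],'q6 %.2f'%s['q'][6])
    return s['tool_pos'],R
def plan(tgt,psi,rows=8,hand=1.0):
    p,R=show();Rg=Rt(psi);tgt=np.array(tgt)
    p0=p.copy();w=(R.inv()*Rg).as_rotvec();out=[]
    R0=R
    for k in range(1,rows+1):
        f=k/rows;pg=p0+f*(tgt-p0);Rg_k=R0*Ro.from_rotvec(w*f)
        d=(R.inv().apply(pg-p)*1e3).round(1);v=(R.inv()*Rg_k).as_rotvec().round(3)
        out.append([hand]+d.tolist()+v.tolist());p=p+R.apply(d/1e3);R=R*Ro.from_rotvec(v)
    print('target',tgt.round(4))
    for o in out: print(o)
E
python3 - <<'E'
from plan import *
plan([.5,-.1,.2],-8,8,0)
print(dk(-46,-61,20))
E
```

```text
t0.10 pos [ 0.2116 -0.5874  0.206 ] dock [-675.9  388.2  206. ] yaw -70.2 tilt 0.10 F [ 0.7 -0.   0. ] open 0.997 q6 -0.22
target [ 0.5 -0.1  0.2]
[0, -45.1, -54.6, 0.8, -0.0, 0.0, -0.136]
[0, -37.3, -60.2, 0.8, -0.0, 0.0, -0.135]
[0, -28.8, -64.6, 0.8, -0.0, 0.001, -0.136]
[0, -19.8, -68.0, 0.8, -0.0, -0.0, -0.136]
[0, -10.4, -70.0, 0.8, -0.0, -0.0, -0.135]
[0, -0.9, -70.8, 0.8, -0.001, -0.0, -0.136]
[0, 8.7, -70.3, 0.7, 0.0, 0.0, -0.136]
[0, 18.1, -68.4, 0.8, 0.0, 0.0, -0.135]
[0.58774741 0.08858628 0.02      ]
```

Emit:
play_rows --pt "0 -30 -40 0 0 0 -0.11" --pt "0 -28 -46 0 0 0 -0.11" --pt "0 -22 -50 0 0 0 -0.11" --pt "0 -16 -54 0 0 0 -0.12" --pt "0 -10 -56 0 0 0 -0.12" --pt "0 -4 -56 0 0 0 -0.12" --pt "0 4 -56 0 0 0 -0.12" --pt "0 10 -50 0 0 0 -0.12"

```text
clock: 1.1
tool_pos: [0.4542, -0.2181, 0.203]
eef_rot: [0.991, -0.137, -0.002, -0.0]
contact_force: [-0.4, -0.4, -0.6]
opening: 0.115
```

```bash
python3 - <<'E'
from plan import *
plan([.588,.0886,.10],6.4,8,0)
E
```

```text
t1.10 pos [ 0.4542 -0.2181  0.203 ] dock [-335.9  105.9  203. ] yaw -15.8 tilt 0.24 F [-0.4 -0.4 -0.6] open 0.115 q6 -0.27
target [0.588  0.0886 0.1   ]
[0, 5.7, -41.4, 12.8, -0.0, 0.001, -0.048]
[0, 7.7, -41.2, 12.9, -0.0, 0.0, -0.049]
[0, 9.7, -40.7, 12.8, -0.0, 0.001, -0.048]
[0, 11.6, -40.1, 12.9, -0.0, 0.0, -0.049]
[0, 13.6, -39.6, 12.8, -0.0, 0.001, -0.048]
[0, 15.5, -38.9, 12.9, -0.0, 0.0, -0.048]
[0, 17.3, -38.1, 12.9, -0.0, 0.001, -0.049]
[0, 19.1, -37.2, 12.8, -0.0, 0.0, -0.048]
```

Emit:
play_rows --pt "0 6 -44 10 0 0 -0.05" --pt "0 9 -44 12 0 0 -0.05" --pt "0 11 -44 12 0 0 -0.05" --pt "0 13 -44 12 0 0 -0.05" --pt "0 15 -44 12 0 0 -0.05" --pt "0 17 -42 12 0 0 -0.05" --pt "0 19 -40 12 0 0 -0.05" --pt "0 20 -30 10 0 0 -0.05"

```text
clock: 2.1
tool_pos: [0.6011, 0.1156, 0.1063]
eef_rot: [0.998, 0.07, -0.003, -0.0]
contact_force: [0.2, -0.2, -0.1]
opening: 0.004
```

```bash
python3 - <<'E'
from plan import *
plan(dk(-46,-61,40),6.4,4,0)
E
```

```text
t2.10 pos [0.6011 0.1156 0.1063] dock [-20.6 -77.3 106.3] yaw 8.0 tilt 0.30 F [ 0.2 -0.2 -0.1] open 0.004 q6 -0.55
target [0.5877 0.0886 0.04  ]
[0, -4.2, 6.2, 16.6, -0.0, 0.001, 0.007]
[0, -4.1, 6.3, 16.6, -0.0, 0.002, 0.007]
[0, -4.1, 6.3, 16.5, -0.0, 0.001, 0.007]
[0, -4.1, 6.3, 16.6, -0.0, 0.001, 0.007]
```

Emit:
play_rows --pt "0 -5 9 8 0 0.002 0.01" --pt "0 -5 9 10 0 0.002 0.01" --pt "0 -4 6 14 0 0.001 0.008" --pt "0 -3 3 14 0 0 0" --pt "0 0 0 12 0 0 0" --pt "0 0 0 8 0 0 0" --pt "0 0 0 0 0 0 0" --pt "0 0 0 0 0 0 0"

```text
clock: 3.1
tool_pos: [0.5853, 0.0833, 0.0352]
eef_rot: [0.999, 0.054, -0.002, 0.0]
contact_force: [0.6, 0.2, 0.4]
opening: 0.003
```

```bash
python3 - <<'E'
from plan import *
plan(dk(-46,-61,40),6.4,1,0)
im=snap('top','t1');crop(im,'t1a',120,150,280,270,5)
im=snap('side','s1');crop(im,'s1a',195,190,325,310,5)
E
```

```text
t3.10 pos [0.5853 0.0833 0.0352] dock [-51.  -58.   35.2] yaw 6.2 tilt 0.18 F [0.6 0.2 0.4] open 0.003 q6 -0.61
target [0.5877 0.0886 0.04  ]
[0, 3.0, -5.0, -4.8, 0.0, 0.003, -0.003]
```

View pics/t1a.png

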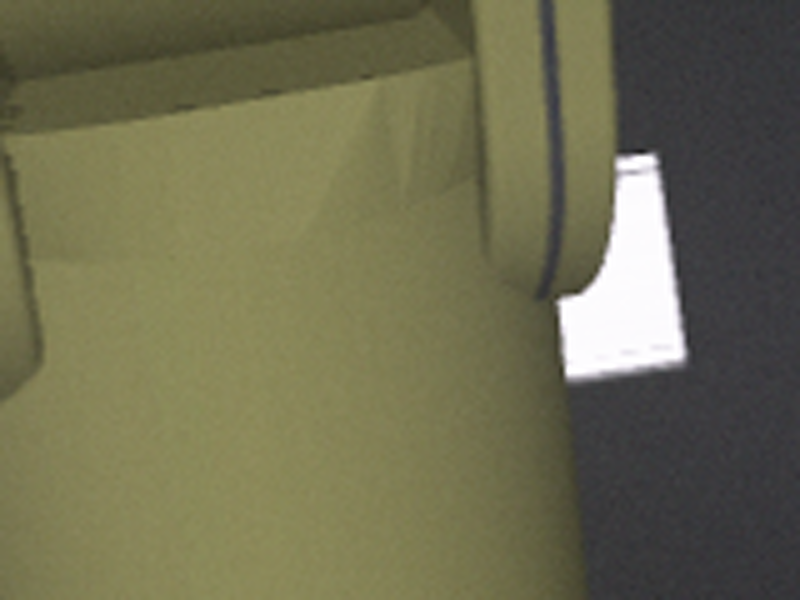

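View pics/s1a.png

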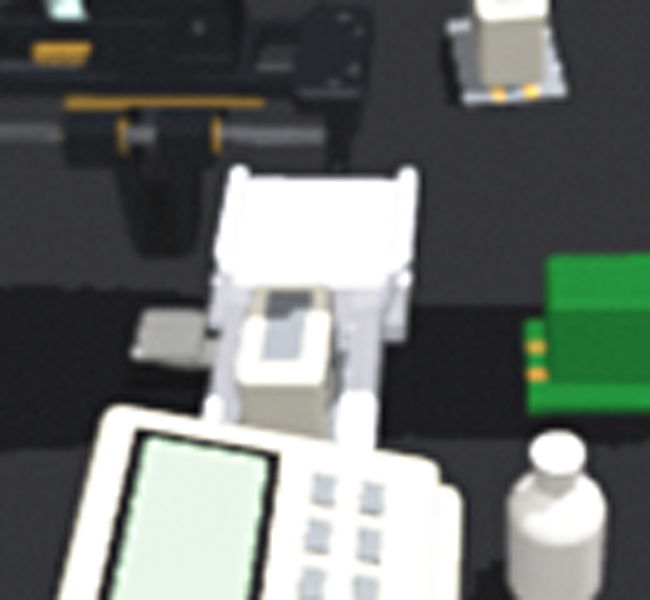

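```bash
python3 - <<'E'
from plan import *
p=r.get_state()['tool_pos'];
for X in (p,dk(-46,-60,20),dk(-51,-58,20)): print((proj('side',[X])[0]-[195,190]+.5)*5)
E
```

```text
[174.01750537 294.65530243]
[170.92571538 326.9289935 ]
[176.82352697 319.67562297]
```

```bash
python3 - <<'E'
from plan import *
im=cv2.imread('pics/s1.png');c=cv2.resize(im[200:280,195:275],None,fx=7,fy=7,interpolation=cv2.INTER_CUBIC)
c=(255*(c/255.)**.4).astype('uint8');cv2.imwrite('pics/s1b.png',c)
E
```

```text
(no output)
```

View pics/s1b.png

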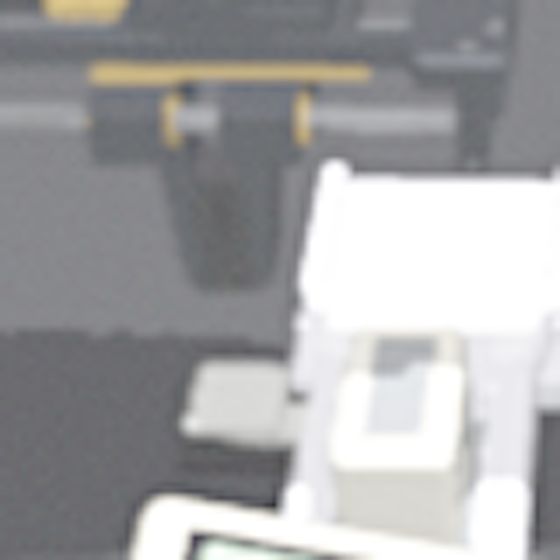

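```bash
python3 - <<'E'
from plan import *
p=r.get_state()['tool_pos']
for h in (0,.019,.04,.064): print(h,(proj('side',[p+[0,0,h]])[0]-[195,200]+.5)*7)
m=Ro.from_quat(r.get_state()['eef_rot']).as_matrix()
for a in(-.0375,.0375):
  for b in (-.0935,.0935): print(a,b,(proj('side',[p+[0,0,.064]+m[:,1]*a+m[:,0]*b])[0]-[195,200]+.5)*7)
print(m.round(3).tolist())
# s0 check: initial
E
```

```text
0 [243.62450752 342.51742341]
0.019 [238.41178825 297.99418199]
0.04 [232.49385749 247.48279201]
0.064 [225.5201209  188.00780151]
-0.0375 -0.0935 [515.11412408 269.13772832]
-0.0375 0.0935 [-99.2224669  260.24079003]
0.0375 -0.0935 [530.74502077 120.1455404 ]
0.0375 0.0935 [-41.08399767 113.40682905]
[[0.994, 0.108, -0.003], [0.108, -0.994, -0.001], [-0.003, 0.001, -1.0]]
```

```bash
python3 - <<'E'
from plan import *
im=cv2.imread('pics/s0.png');c=cv2.resize(im[0:100,350:450],None,fx=6,fy=6,interpolation=cv2.INTER_CUBIC)
p=np.array([.2116,-.5874,.206])
for h,col in ((0,(0,0,255)),(.019,(0,255,0)),(.064,(255,0,0))):
    u=(proj('side',[p+[0,0,h]])[0]-[350,0]+.5)*6-.5;print(u);cv2.circle(c,tuple(int(k) for k in u),3,col,-1)
cv2.imwrite('pics/s0g.png',c)
E
```

```text
[224.73723107 515.49637791]
[229.91472683 480.4765255 ]
[242.5707538  394.99554841]
```

View pics/s0g.png

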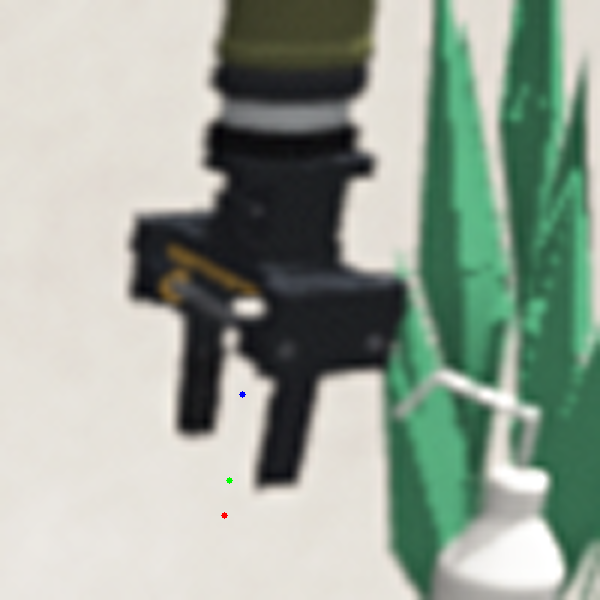

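```bash
python3 - <<'E'
from plan import *
im=cv2.imread('pics/t0.png');c=cv2.resize(im[240:360,420:560],None,fx=5,fy=5,interpolation=cv2.INTER_CUBIC)
c=(255*(c/255.)**.4).astype('uint8')
p=np.array([.2116,-.5874,.206])
for h,col in ((0,(0,0,255)),(.019,(0,255,0)),(.064,(255,0,0))):
    u=(proj('top',[p+[0,0,h]])[0]-[420,240]+.5)*5-.5;print(u);cv2.circle(c,tuple(int(k) for k in u),3,col,-1)
cv2.imwrite('pics/t0g.png',c)
E
```

```text
[948.78643044 632.47328324]
[995.43921258 640.29648812]
[1117.43469917  660.82908689]
```

View pics/t0g.png

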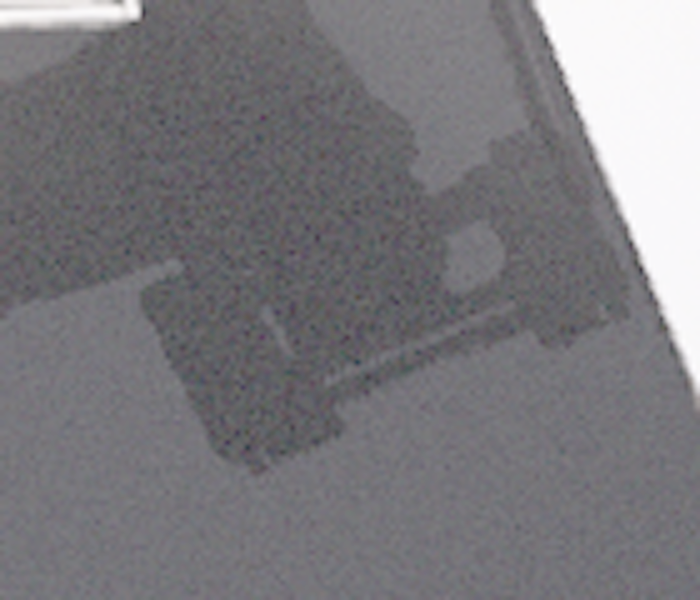

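```bash
python3 - <<'E'
from plan import *
print(proj('side',[[0,0,0],[.1,0,0],[0,.1,0],[0,0,.1]]),proj('top',[[0,0,0],[.5,0,0]]))
show()
E
```

```text
[[487.6720743  259.50198107]
 [441.63373009 255.34976687]
 [501.37562798 292.22308054]
 [501.41074212 224.96715878]] [[239.03582125 485.62537891]
 [234.69704293 222.187687  ]]
t3.20 pos [0.5853 0.0833 0.0353] dock [-51.  -57.9  35.3] yaw 6.2 tilt 0.18 F [-0.4 -0.4 -0.2] open 0.008 q6 -0.61
```

View pics/s1.png

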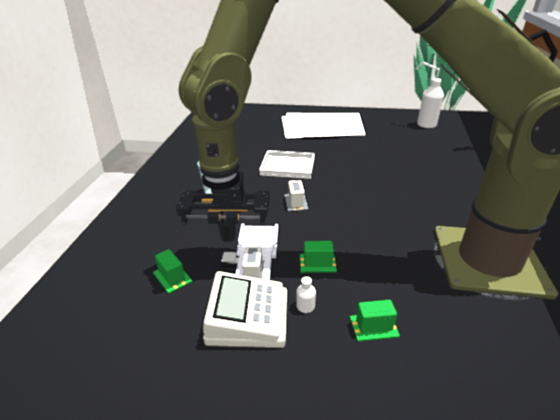

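View pics/t1.png

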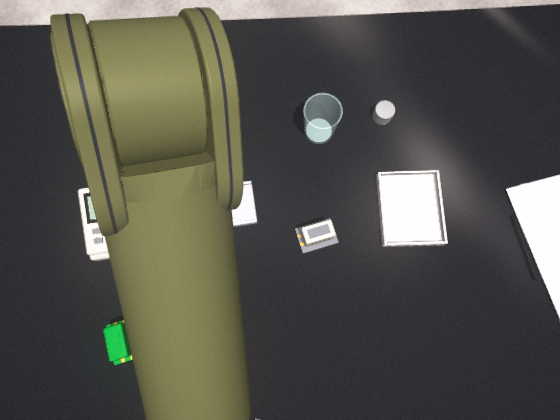

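Emit:
play_rows --pt "0 1.5 -3 2 0 0 0" --pt "0 1.5 -2 2 0 0 0" --pt "0 0 0 2 0 0 0" --pt "0 0 0 2 0 0 0" --pt "0 0 0 2 0 0 0" --pt "0 0 0 2 0 0 0" --pt "0 0 0 2 0 0 0" --pt "0 0 0 0 0 0 0"

```text
clock: 4.2
tool_pos: [0.5883, 0.0893, 0.0209]
eef_rot: [0.999, 0.054, -0.001, 0.0]
contact_force: [-0.8, 0.2, 0.5]
opening: 0.002
```

```bash
python3 - <<'E'
from plan import *
plan(dk(-46,-61,20),6.4,1,0)
im=snap('side','s2');c=cv2.resize(im[200:280,195:275],None,fx=7,fy=7,interpolation=cv2.INTER_CUBIC)
c=(255*(c/255.)**.4).astype('uint8');cv2.imwrite('pics/s2b.png',c)
E
```

```text
t4.20 pos [0.5883 0.0893 0.0209] dock [-45.3 -61.6  20.9] yaw 6.2 tilt 0.11 F [-0.8  0.2  0.5] open 0.002 q6 -0.62
target [0.5877 0.0886 0.02  ]
[0, -0.6, 0.7, 0.9, 0.0, 0.002, -0.003]
```

View pics/s2b.png

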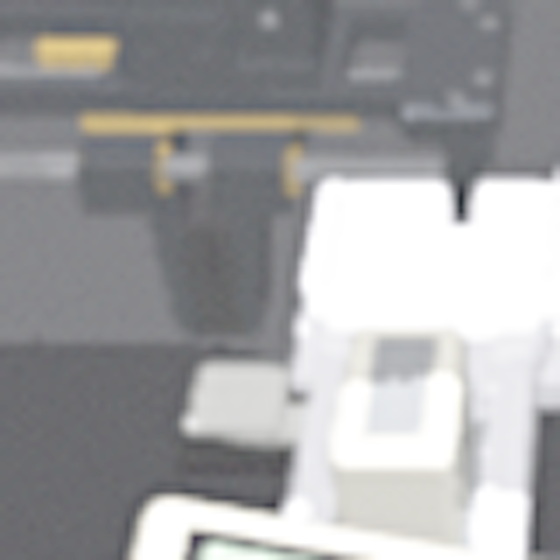

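Emit:
play_rows --pt "0 0 0 2 0 0 0" --pt "0 0 0 2 0 0 0" --pt "0 0 0 2 0 0 0" --pt "0 0 0 2 0 0 0" --pt "0 0 0 1 0 0 0" --pt "0 0 0 1 0 0 0" --pt "0 0 0 0 0 0 0" --pt "0 0 0 0 0 0 0"

```text
clock: 5.25
tool_pos: [0.5885, 0.0894, 0.0103]
eef_rot: [0.999, 0.054, -0.001, 0.0]
contact_force: [0.7, -0.5, 0.8]
opening: 0.006
```

```bash
python3 - <<'E'
from plan import *
show()
im=snap('side','s3');c=cv2.resize(im[200:280,195:275],None,fx=7,fy=7,interpolation=cv2.INTER_CUBIC)
c=(255*(c/255.)**.4).astype('uint8');cv2.imwrite('pics/s3b.png',c)
E
```

```text
t5.25 pos [0.5885 0.0894 0.0103] dock [-45.3 -61.9  10.3] yaw 6.2 tilt 0.08 F [ 0.7 -0.5  0.8] open 0.006 q6 -0.63
```

View pics/s3b.png

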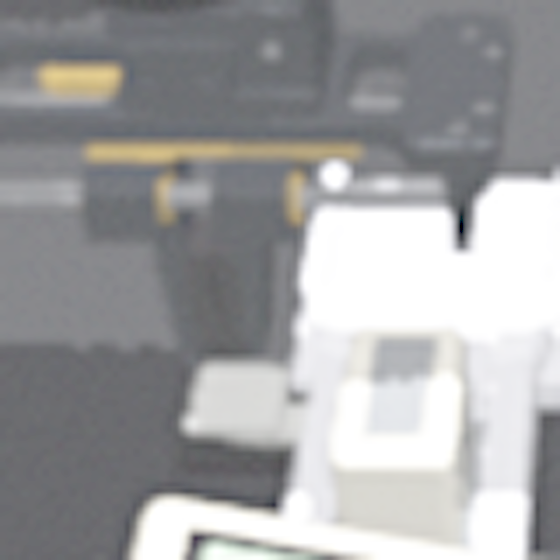

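Emit:
play_rows --pt "0 0 0 2 0 0 0" --pt "0 0 0 2 0 0 0" --pt "0 0 0 1 0 0 0" --pt "0 0 0 1 0 0 0" --pt "0 0 0 1 0 0 0" --pt "0 0 0 0.5 0 0 0" --pt "0 0 0 0 0 0 0" --pt "0 0 0 0 0 0 0"

```text
clock: 6.3
tool_pos: [0.5885, 0.0894, 0.0023]
eef_rot: [0.999, 0.054, -0.001, 0.0]
contact_force: [-0.2, 0.2, -0.0]
opening: 0.005
```

```bash
python3 - <<'E'
from plan import *
show()
im=snap('side','s4');c=cv2.resize(im[200:280,195:275],None,fx=7,fy=7,interpolation=cv2.INTER_CUBIC)
c=(255*(c/255.)**.4).astype('uint8');cv2.imwrite('pics/s4b.png',c)
E
```

```text
t6.30 pos [0.5885 0.0894 0.0023] dock [-45.3 -61.8   2.3] yaw 6.2 tilt 0.08 F [-0.2  0.2 -0. ] open 0.005 q6 -0.64
```

View pics/s4b.png

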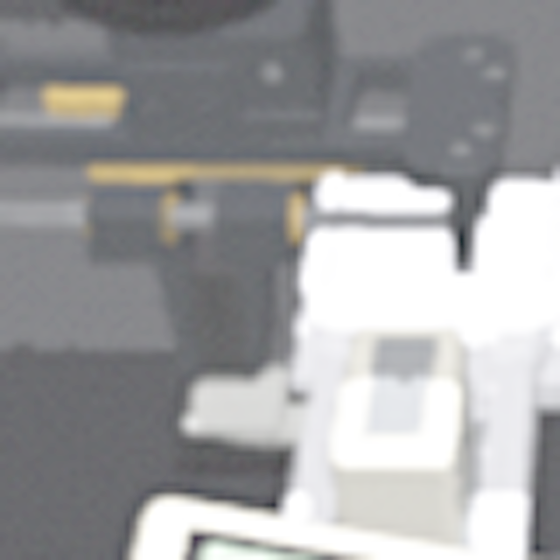

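Emit:
play_rows --pt "0 0 0 1 0 0 0" --pt "0 0 0 1 0 0 0" --pt "0 0 0 1 0 0 0" --pt "0 0 0 1 0 0 0" --pt "0 0 0 1 0 0 0" --pt "0 0 0 1 0 0 0" --pt "0 0 0 0 0 0 0" --pt "0 0 0 0 0 0 0"

```text
clock: 7.35
tool_pos: [0.5885, 0.0894, -0.0041]
eef_rot: [0.999, 0.054, -0.001, 0.0]
contact_force: [-0.8, 0.2, -0.2]
opening: 0.007
```

```bash
python3 - <<'E'
from plan import *
show()
im=snap('side','s5');c=cv2.resize(im[200:280,195:275],None,fx=7,fy=7,interpolation=cv2.INTER_CUBIC)
c=(255*(c/255.)**.4).astype('uint8');cv2.imwrite('pics/s5b.png',c)
E
```

```text
t7.35 pos [ 0.5885  0.0894 -0.0041] dock [-45.3 -61.8  -4.1] yaw 6.2 tilt 0.08 F [-0.8  0.2 -0.2] open 0.007 q6 -0.64
```

View pics/s5b.png

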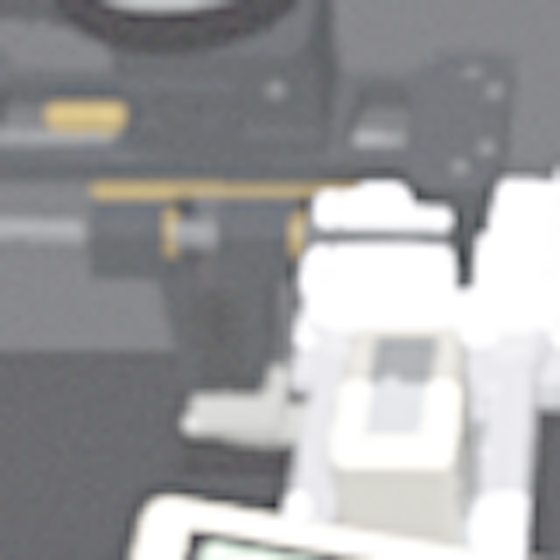

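Emit:
play_rows --pt "0 0 0 1 0 0 0" --pt "0 0 0 1 0 0 0" --pt "0 0 0 1 0 0 0" --pt "0 0 0 0 0 0 0" --pt "0 0 0 0 0 0 0" --pt "0 0 0 0 0 0 0" --pt "0 0 0 0 0 0 0" --pt "0 0 0 0 0 0 0"

```text
clock: 8.4
tool_pos: [0.5885, 0.0894, -0.0073]
eef_rot: [0.999, 0.054, -0.001, 0.0]
contact_force: [0.3, -0.3, -0.5]
opening: 0.0
```

Emit:
play_rows --pt "0 0 0 1 0 0 0" --pt "0 0 0 0 0 0 0" --pt "0 0 0 1 0 0 0" --pt "0 0 0 0 0 0 0" --pt "0 0 0 0 0 0 0" --pt "0 0 0 0 0 0 0" --pt "0 0 0 0 0 0 0" --pt "0 0 0 0 0 0 0"

```text
clock: 9.4
tool_pos: [0.5886, 0.0894, -0.0094]
eef_rot: [0.999, 0.054, -0.001, 0.0]
contact_force: [-0.9, -0.4, 0.3]
opening: 0.004
```

```bash
python3 - <<'E'
from plan import *
p,_=show()
print((proj('side',[p+[0,0,.026],p+[0,0,.03]])-[195,200]+.5)*7)
im=snap('side','s6');c=cv2.resize(im[200:280,195:275],None,fx=7,fy=7,interpolation=cv2.INTER_CUBIC)
c=(255*(c/255.)**.4).astype('uint8');cv2.imwrite('pics/s6b.png',c)
E
```

```text
t9.40 pos [ 0.5886  0.0894 -0.0094] dock [-45.3 -61.9  -9.4] yaw 6.2 tilt 0.07 F [-0.9 -0.4  0.3] open 0.004 q6 -0.65
[[234.11799033 396.78376652]
 [233.01532369 387.70385856]]
```

View pics/s6b.png

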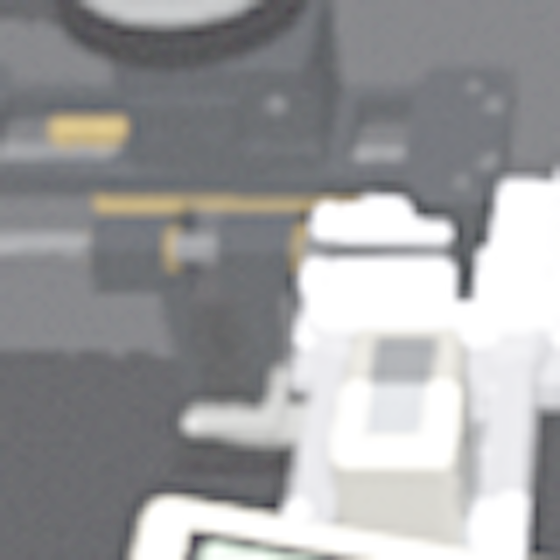

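Emit:
play_rows --pt "0 0 0 1 0 0 0" --pt "0 0 0 0 0 0 0" --pt "0 0 0 1 0 0 0" --pt "0 0 0 0 0 0 0" --pt "0 0 0 0 0 0 0" --pt "0 0 0 0 0 0 0" --pt "0 0 0 0 0 0 0" --pt "0 0 0 0 0 0 0"

```text
clock: 10.45
tool_pos: [0.5886, 0.0894, -0.0115]
eef_rot: [0.999, 0.054, -0.001, 0.0]
contact_force: [0.1, -0.5, 0.7]
opening: 0.002
```

Emit:
play_rows --pt "0 0 0 1 0 0 0" --pt "0 0 0 0 0 0 0" --pt "0 0 0 1 0 0 0" --pt "0 0 0 0 0 0 0" --pt "0 0 0 1 0 0 0" --pt "0 0 0 0 0 0 0" --pt "0 0 0 0 0 0 0" --pt "0 0 0 0 0 0 0"

```text
clock: 11.45
tool_pos: [0.5887, 0.0894, -0.0142]
eef_rot: [0.999, 0.054, -0.0, 0.0]
contact_force: [-0.9, -0.5, 2.6]
opening: 0.007
```

Emit:
play_rows --pt "0 0 0 1 0 0 0" --pt "0 0 0 1 0 0 0" --pt "0 0 0 1 0 0 0" --pt "0 0 0 1 0 0 0" --pt "0 0 0 0 0 0 0" --pt "0 0 0 0 0 0 0" --pt "0 0 0 0 0 0 0" --pt "0 0 0 0 0 0 0"

```text
clock: 12.45
tool_pos: [0.5887, 0.0894, -0.0183]
eef_rot: [0.999, 0.054, -0.0, 0.0]
contact_force: [-0.6, -0.3, 3.4]
opening: 0.009
```

```bash
python3 - <<'E'
from plan import *
p,_=show()
im=snap('side','s7');c=cv2.resize(im[200:280,195:275],None,fx=7,fy=7,interpolation=cv2.INTER_CUBIC)
c=(255*(c/255.)**.4).astype('uint8');cv2.imwrite('pics/s7b.png',c)
E
```

```text
t12.45 pos [ 0.5887  0.0894 -0.0183] dock [-45.3 -62.1 -18.3] yaw 6.2 tilt 0.05 F [-0.6 -0.3  3.4] open 0.009 q6 -0.65
```

View pics/s7b.png

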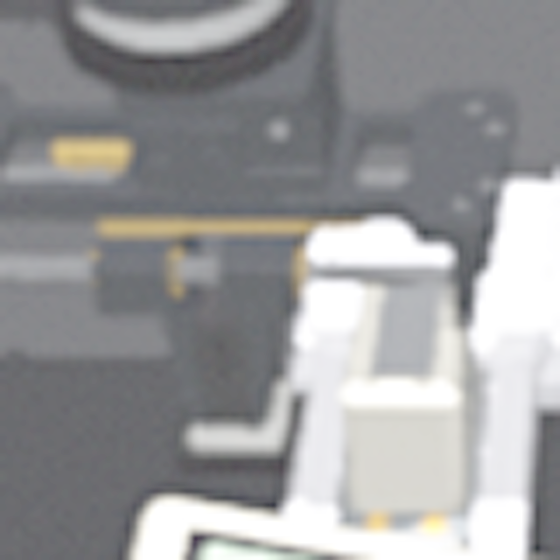

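Emit:
play_rows --pt "0 0 0 -10 0 0 0" --pt "0 0 0 -20 0 0 0" --pt "0 0 0 -25 0 0 0" --pt "0.6 0 0 -25 0 0 0" --pt "1 -15 0 -10 0 0 0" --pt "1 -20 -5 0 0 0 0" --pt "1 -20 -5 0 0 0 0" --pt "1 0 0 0 0 0 0"

```text
clock: 13.5
tool_pos: [0.5341, 0.0939, 0.0829]
eef_rot: [0.999, 0.054, 0.004, -0.001]
contact_force: [-0.4, 0.2, 0.4]
opening: 0.549
```

```bash
python3 - <<'E'
from plan import *
plan(dk(-27,0,60),6.4,1)
im=snap('side','s8');crop(im,'s8a',175,160,325,280,5)
im=snap('top','t8')
E
```

```text
t13.50 pos [0.5341 0.0939 0.0829] dock [-34.7  -8.3  82.9] yaw 6.2 tilt 0.42 F [-0.4  0.2  0.4] open 0.549 q6 -0.66
target [0.525  0.1007 0.06  ]
[1.0, -8.5, -7.7, 22.8, -0.001, -0.007, -0.003]
```

View pics/s8a.png

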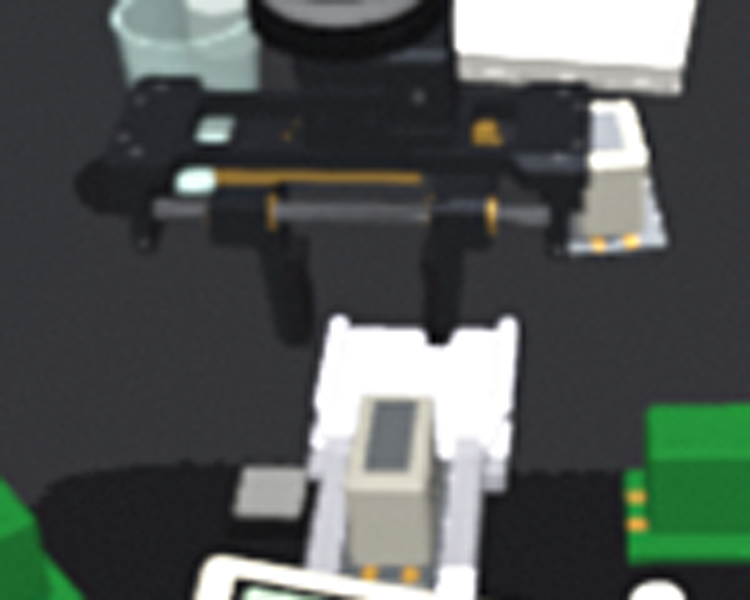

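```bash
python3 - <<'E'
from fit import *
from plan import dk,undk
p=np.array([.5341,.0939,.0829])
# near-side bottom edge of tips: +9mm along dock x
q=p+(dk(9,0,0)-dk(0,0,0))
for h in (.02,.025,.03,.035): print(h,(proj('side',[q+[0,0,h]])[0]-[175,160]+.5)*5-.5)
side=[((-32,-18,66),(366,400)),((-32,18,66),(432,400)),((32,-18,66),(348,490)),((32,18,66),(436,496)),]
s=fit(side,[.525,.1,1.682],n='side',s=5,off=(175,160));print(undk([s[0],s[1],0]))
E
```

```text
0.02 [366.62034824 365.2615328 ]
0.025 [365.89977785 356.07183515]
0.03 [365.17405548 346.8179587 ]
0.035 [364.44312396 337.49920667]
[0.5209 0.1102 1.7193] deg 98.51
[[-1.3, -0.51], [1.62, -0.64], [0.07, 1.14], [-0.38, -0.19]]
[-17.10194182   3.00067206   0.        ]
```

Emit:
play_rows --pt "1 -4 -3 0 0 -0.007 0" --pt "1 -4 -3 0 0 0 0" --pt "1 -2 -2 0 0 0 0" --pt "1 0 0 10 0 0 0" --pt "1 0 0 10 0 0 0" --pt "1 0 0 0 0 0 0" --pt "1 0 0 0 0 0 0" --pt "1 0 0 0 0 0 0"

```text
clock: 14.6
tool_pos: [0.5268, 0.1008, 0.0604]
eef_rot: [0.999, 0.052, 0.001, -0.001]
contact_force: [-0.9, 0.6, 0.3]
opening: 0.997
```

```bash
python3 - <<'E'
from plan import *
plan(dk(-26,1,-2),6.4,8)
im=snap('side','s9');crop(im,'s9a',175,160,325,280,5)
E
```

```text
t14.60 pos [0.5268 0.1008 0.0604] dock [-27.   -1.8  60.4] yaw 6.0 tilt 0.17 F [-0.9  0.6  0.3] open 0.997 q6 -0.71
target [ 0.5239  0.1016 -0.002 ]
[1.0, -0.4, -0.1, 7.8, -0.0, -0.0, -0.001]
[1.0, -0.3, -0.1, 7.8, -0.0, -0.001, -0.001]
[1.0, -0.4, -0.1, 7.8, -0.001, 0.0, -0.001]
[1.0, -0.4, -0.2, 7.8, 0.0, -0.0, -0.0]
[1.0, -0.3, -0.1, 7.8, 0.0, -0.001, -0.001]
[1.0, -0.4, -0.1, 7.8, -0.0, 0.0, -0.001]
[1.0, -0.3, -0.1, 7.8, -0.0, -0.0, -0.001]
[1.0, -0.4, -0.2, 7.8, -0.0, -0.001, -0.001]
```

View pics/s9a.png

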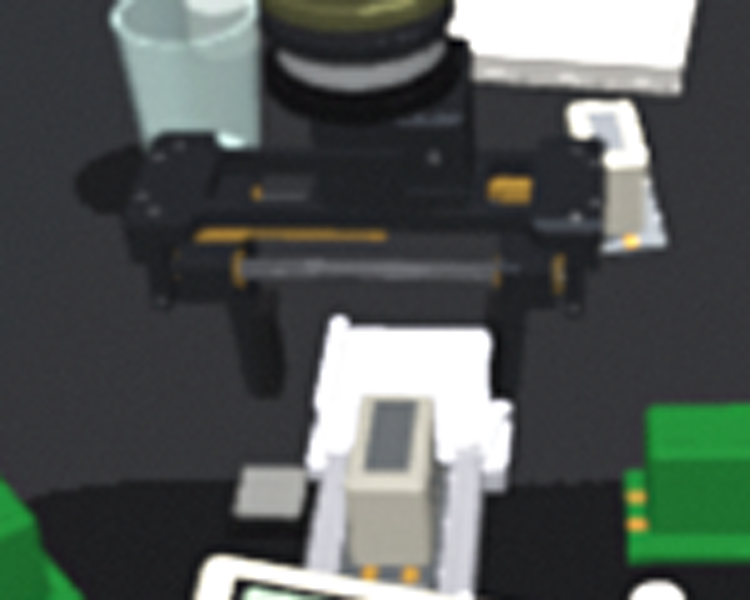

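Emit:
play_rows --pt "1 -2 0 8 0 0 0" --pt "1 -2 0 10 0 0 0" --pt "1 0 0 12 0 0 0" --pt "1 0 0 12 0 0 0" --pt "1 0 0 10 0 0 0" --pt "1 0 0 6 0 0 0" --pt "1 0 0 0 0 0 0" --pt "1 0 0 0 0 0 0"

```text
clock: 15.65
tool_pos: [0.5226, 0.1006, -0.0021]
eef_rot: [0.999, 0.053, 0.001, -0.001]
contact_force: [0.3, -0.4, 0.5]
opening: 0.995
```

```bash
python3 - <<'E'
from plan import *
plan(dk(-26,1,-2),6.4,1)
im=snap('side','s10');crop(im,'s10a',195,180,315,280,6)
E
```

```text
t15.65 pos [ 0.5226  0.1006 -0.0021] dock [-26.8   2.4  -2.1] yaw 6.0 tilt 0.15 F [ 0.3 -0.4  0.5] open 0.995 q6 -0.77
target [ 0.5239  0.1016 -0.002 ]
[1.0, 1.4, -0.8, -0.1, -0.001, -0.002, -0.006]
```

View pics/s10a.png

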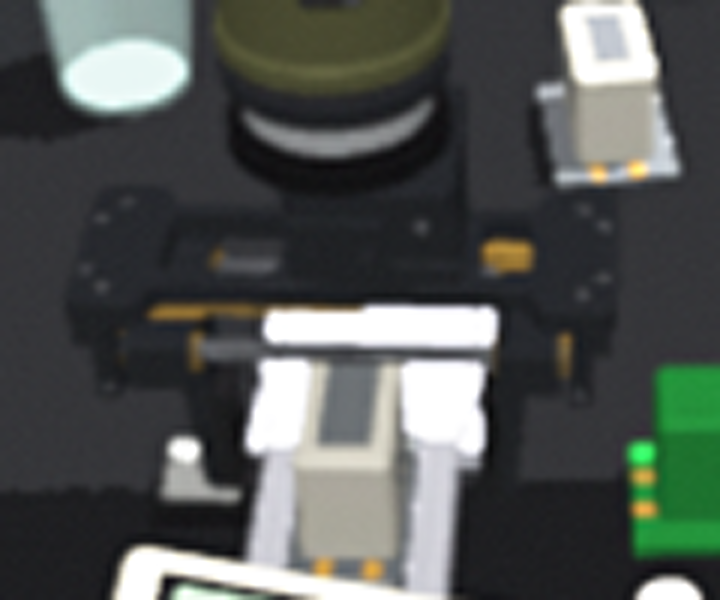

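Emit:
play_rows --pt "0.3 0 0 0 0 0 0" --pt "0.3 0 0 0 0 0 0" --pt "0.3 0 0 0 0 0 0" --pt "0.3 0 0 0 0 0 0" --pt "0.3 0 0 0 0 0 0" --pt "0.3 0 0 0 0 0 0" --pt "0.3 0 0 0 0 0 0" --pt "0.3 0 0 0 0 0 0" --grip_force 15

```text
clock: 16.7
tool_pos: [0.5237, 0.1007, -0.0011]
eef_rot: [0.999, 0.052, 0.002, -0.001]
contact_force: [0.9, 0.5, 0.5]
opening: 0.412
```

```bash
python3 - <<'E'
from plan import *
plan(dk(-124,2.4,-2),6.4,8,0.3)
im=snap('side','s11');crop(im,'s11a',195,180,315,280,6)
E
```

```text
t16.70 pos [ 0.5237  0.1007 -0.0011] dock [-26.8   1.3  -1.1] yaw 6.0 tilt 0.29 F [0.9 0.5 0.5] open 0.412 q6 -0.77
target [ 0.5334  0.004  -0.002 ]
[0.3, -0.1, 12.1, 0.1, -0.0, -0.001, -0.001]
[0.3, -0.0, 12.2, 0.1, -0.0, -0.0, -0.001]
[0.3, -0.1, 12.1, 0.1, -0.001, -0.001, -0.001]
[0.3, -0.1, 12.2, 0.1, 0.0, -0.0, -0.001]
[0.3, -0.1, 12.1, 0.1, -0.0, -0.001, -0.0]
[0.3, -0.1, 12.2, 0.1, -0.0, -0.001, -0.001]
[0.3, -0.1, 12.1, 0.1, -0.001, -0.0, -0.001]
[0.3, -0.2, 12.2, 0.1, 0.0, -0.001, -0.001]
```

View pics/s11a.png

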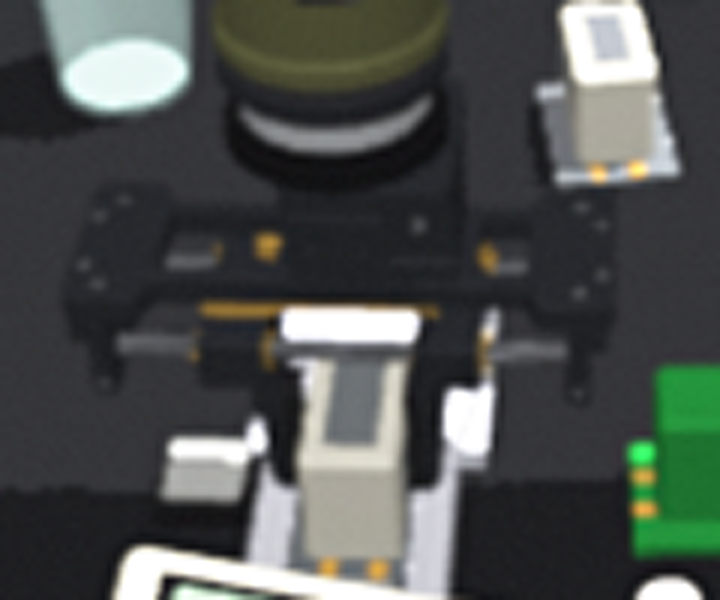

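Emit:
play_rows --pt "0.3 0 4 0 0 0 0" --pt "0.3 0 8 0 0 0 0" --pt "0.3 0 12 0 0 0 0" --pt "0.3 0 12 0 0 0 0" --pt "0.3 0 12 0 0 0 0" --pt "0.3 0 12 0 0 0 0" --pt "0.3 0 8 0 0 0 0" --pt "0.3 0 0 0 0 0 0"

```text
clock: 17.75
tool_pos: [0.5318, 0.0269, -0.0013]
eef_rot: [0.999, 0.051, 0.003, -0.001]
contact_force: [1.1, -1.5, 0.4]
opening: 0.405
```

```bash
python3 - <<'E'
from plan import *
plan(dk(-125,2,-2),6.4,4,0.3)
E
```

```text
t17.75 pos [ 0.5318  0.0269 -0.0013] dock [-101.1    1.5   -1.3] yaw 5.9 tilt 0.33 F [ 1.1 -1.5  0.4] open 0.405 q6 -0.67
target [ 0.5339  0.0031 -0.002 ]
[0.3, -0.1, 6.0, 0.2, -0.0, -0.001, -0.002]
[0.3, -0.1, 6.0, 0.1, -0.001, -0.002, -0.003]
[0.3, -0.1, 5.9, 0.2, -0.0, -0.001, -0.002]
[0.3, -0.1, 6.0, 0.2, -0.001, -0.001, -0.003]
```

Emit:
play_rows --pt "0.3 0 6 0 0 0 0" --pt "0.3 0 8 0 0 0 0" --pt "0.3 0 8 0 0 0 0" --pt "0.3 0 4 0 0 0 0" --pt "0.3 0 0 0 0 0 0" --pt "0.3 0 0 0 0 0 0" --pt "0.3 0 0 0 0 0 0" --pt "0.3 0 0 0 0 0 0"

```text
clock: 18.75
tool_pos: [0.5336, 0.0007, -0.0014]
eef_rot: [0.999, 0.052, 0.002, -0.001]
contact_force: [-0.5, -0.5, 1.2]
opening: 0.401
```

```bash
python3 - <<'E'
from plan import *
show()
im=snap('side','s12');crop(im,'s12a',195,160,315,260,6)
im=snap('top','t12');crop(im,'t12a',120,150,280,270,5)
E
```

```text
t18.75 pos [ 0.5336  0.0007 -0.0014] dock [-127.3    2.7   -1.4] yaw 6.0 tilt 0.25 F [-0.5 -0.5  1.2] open 0.401 q6 -0.63
```

View pics/s12a.png

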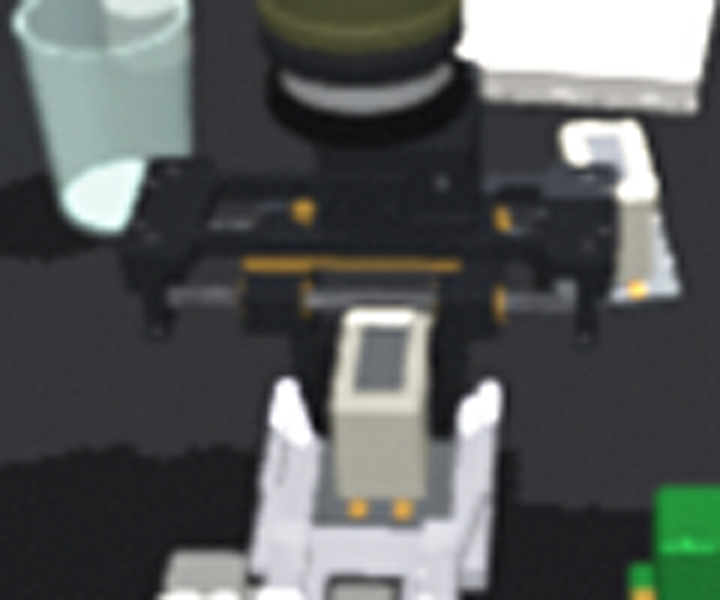

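View pics/t12.png

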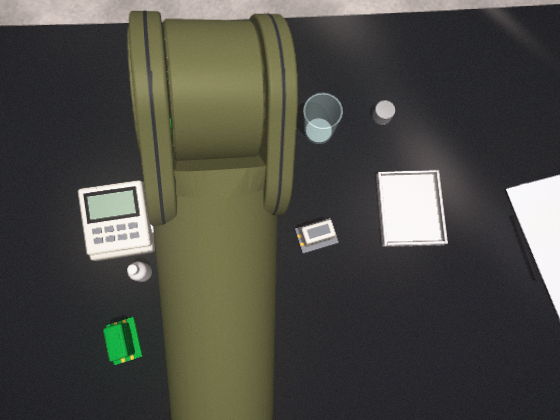

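Emit:
play_rows --pt "0.3 0 0 -4 0 0 0" --pt "0.3 0 0 -6 0 0 0" --pt "0.3 0 0 -12 0 0 0" --pt "0.3 0 0 -16 0 0 0" --pt "0.3 0 0 -18 0 0 0" --pt "0.3 0 0 -18 0 0 0" --pt "0.3 0 0 -16 0 0 0" --pt "0.3 0 0 -6 0 0 0"

```text
clock: 19.85
tool_pos: [0.5318, -0.0006, 0.1006]
eef_rot: [0.999, 0.052, 0.001, -0.001]
contact_force: [0.6, -0.9, -2.0]
opening: 0.404
```

```bash
python3 - <<'E'
from plan import *
plan([.5133,-.3769,.095],-0.9,8,0.3)
im=snap('side','s13');crop(im,'s13a',195,120,345,240,5)
E
```

```text
t19.85 pos [ 0.5318 -0.0006  0.1006] dock [-128.4    4.5  100.6] yaw 6.0 tilt 0.13 F [ 0.6 -0.9 -2. ] open 0.404 q6 -0.52
target [ 0.5133 -0.3769  0.095 ]
[0.3, -7.2, 46.5, 0.6, -0.0, -0.0, 0.015]
[0.3, -6.5, 46.7, 0.7, -0.0, -0.0, 0.015]
[0.3, -5.9, 46.7, 0.6, -0.0, -0.001, 0.015]
[0.3, -5.1, 46.8, 0.7, -0.001, 0.0, 0.015]
[0.3, -4.4, 46.9, 0.7, 0.0, -0.0, 0.015]
[0.3, -3.7, 47.0, 0.6, 0.0, -0.0, 0.015]
[0.3, -3.0, 47.0, 0.7, -0.0, -0.001, 0.015]
[0.3, -2.3, 47.0, 0.7, -0.0, 0.0, 0.015]
```

View pics/s13a.png

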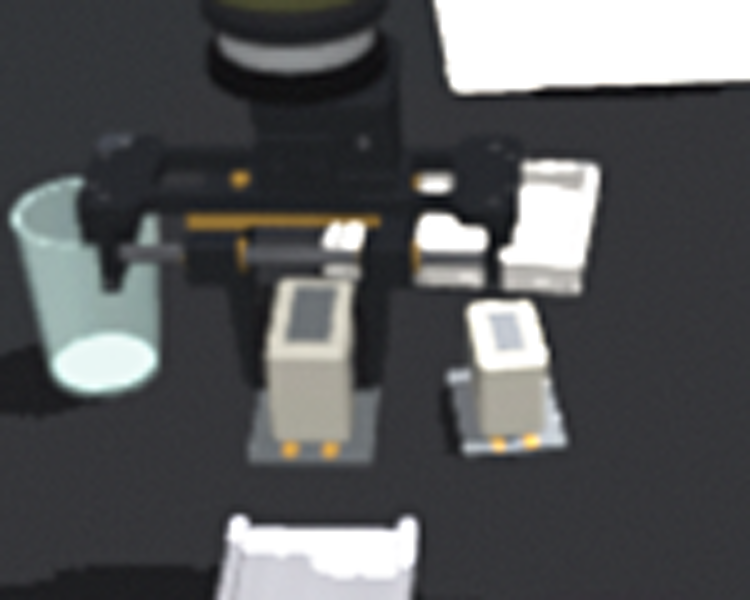

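Emit:
play_rows --pt "0.3 -4 20 0 0 0 0.01" --pt "0.3 -6 40 0 0 0 0.015" --pt "0.3 -6 46 0 0 0 0.015" --pt "0.3 -6 46 0 0 0 0.015" --pt "0.3 -5 46 0 0 0 0.015" --pt "0.3 -4 46 0 0 0 0.015" --pt "0.3 -3 40 0 0 0 0.015" --pt "0.3 -3 25 0 0 0 0.015" --grip_force 20

```text
clock: 20.9
tool_pos: [0.5106, -0.317, 0.0968]
eef_rot: [1.0, -0.003, -0.001, -0.003]
contact_force: [0.1, -0.4, -2.7]
opening: 0.403
```

```bash
python3 - <<'E'
from plan import *
plan([.5133,-.3769,.06],-0.9,6,0.3)
E
```

```text
t20.90 pos [ 0.5106 -0.317   0.0968] dock [-440.4   60.9   96.8] yaw -0.4 tilt 0.33 F [ 0.1 -0.4 -2.7] open 0.403 q6 -0.02
target [ 0.5133 -0.3769  0.06  ]
[0.3, 0.5, 10.0, 6.1, -0.001, 0.0, 0.002]
[0.3, 0.6, 10.0, 6.1, -0.001, 0.001, 0.001]
[0.3, 0.5, 10.0, 6.1, -0.001, 0.0, 0.002]
[0.3, 0.6, 10.0, 6.1, -0.0, 0.001, 0.001]
[0.3, 0.6, 10.0, 6.1, -0.001, -0.0, 0.002]
[0.3, 0.6, 10.0, 6.2, -0.001, 0.0, 0.001]
```

Emit:
play_rows --pt "0.3 0.5 12 2 -0.001 0 0.002" --pt "0.3 0.5 12 6 -0.001 0 0.002" --pt "0.3 0.5 12 6 -0.001 0 0.002" --pt "0.3 0.5 10 6 -0.001 0 0.002" --pt "0.3 0.5 6 6 0 0 0" --pt "0.3 0 0 4 0 0 0" --pt "0.3 0 0 0 0 0 0" --pt "0.3 0 0 0 0 0 0"

```text
clock: 21.9
tool_pos: [0.5121, -0.3687, 0.0627]
eef_rot: [1.0, -0.006, -0.003, -0.002]
contact_force: [-0.6, -1.0, -1.9]
opening: 0.406
```

```bash
python3 - <<'E'
from plan import *
plan([.5133,-.3769,0],-0.9,6,0.3)
im=snap('side','s14');crop(im,'s14a',215,90,345,210,6)
im=snap('top','t14');crop(im,'t14a',330,140,490,270,5)
E
```

```text
t21.90 pos [ 0.5121 -0.3687  0.0627] dock [-492.    65.1   62.7] yaw -0.7 tilt 0.39 F [-0.6 -1.  -1.9] open 0.406 q6 0.04
target [ 0.5133 -0.3769  0.    ]
[0.3, 0.3, 1.4, 10.4, -0.001, 0.001, 0.001]
[0.3, 0.2, 1.4, 10.5, -0.0, 0.001, 0.0]
[0.3, 0.3, 1.4, 10.4, -0.001, 0.001, 0.001]
[0.3, 0.2, 1.4, 10.5, -0.001, 0.0, 0.001]
[0.3, 0.3, 1.4, 10.4, -0.001, 0.001, 0.0]
[0.3, 0.2, 1.3, 10.5, -0.0, 0.001, 0.001]
```

View pics/s14a.png

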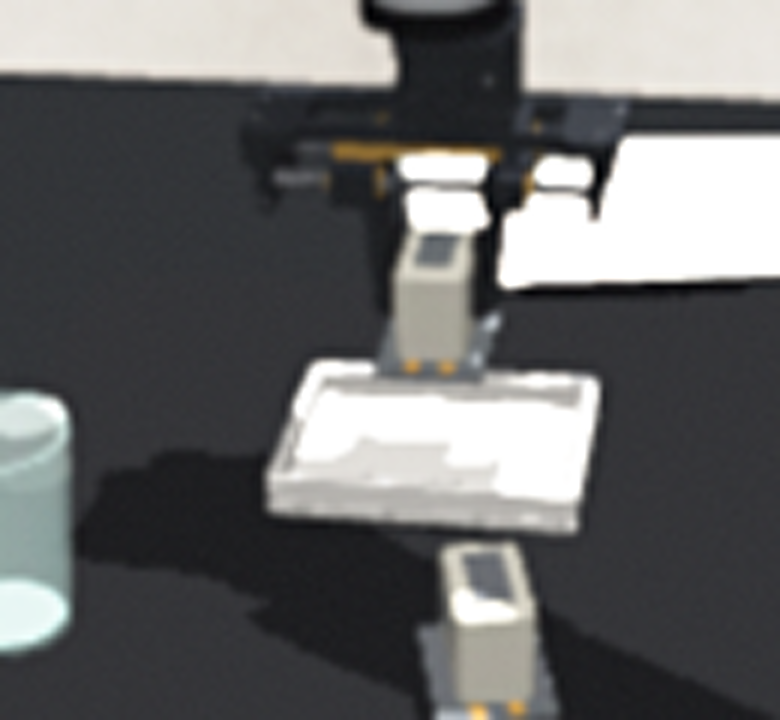

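View pics/t14a.png

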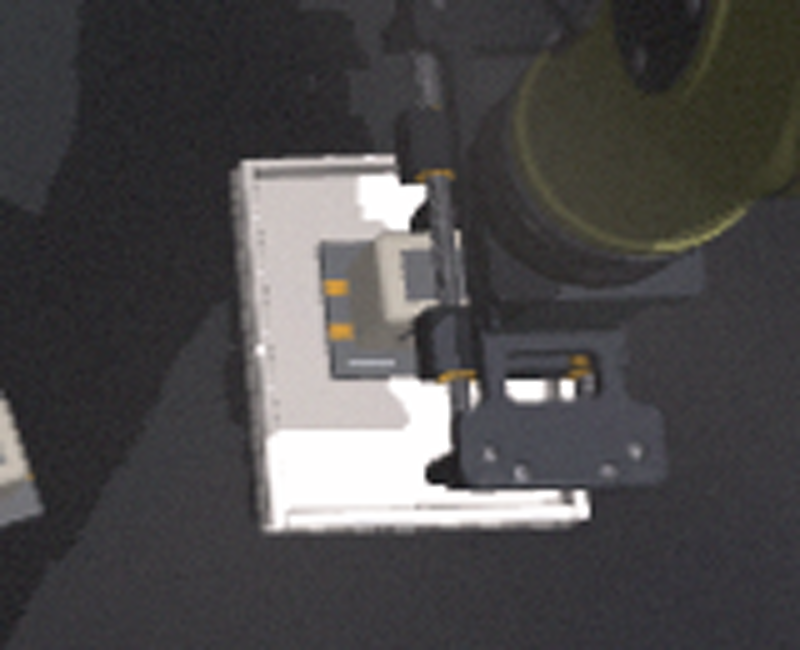

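```bash
python3 - <<'E'
from fit import *
for b in (70,74,78):
    fit([((40,-28,b+6),(320,242)),((40,28,b+6),(333,377)),((32,-18,b+56),(375,238)),((32,18,b+56),(393,322))],[.51,-.37,1.56],s=5,off=(330,140))
    fit([((40,-28,b+6),(377,372)),((40,28,b+6),(485,380)),((32,-18,b+56),(395,277)),((32,18,b+56),(472,282))],[.51,-.37,1.56],n='side',s=6,off=(215,90))
E
```

```text
[ 0.5134 -0.3689  1.5845] deg 90.78
[[-0.04, 0.3], [0.65, 0.43], [0.34, -1.14], [-0.91, 0.44]]
[ 0.5088 -0.367   1.5437] deg 88.45
[[-0.01, 0.12], [0.08, 0.03], [0.46, -0.02], [-0.52, -0.12]]
[ 0.5125 -0.3678  1.584 ] deg 90.76
[[-0.07, 0.25], [0.63, 0.5], [0.36, -1.2], [-0.89, 0.47]]
[ 0.5076 -0.3589  1.5397] deg 88.22
[[-0.08, 0.16], [0.14, 0.11], [0.42, -0.1], [-0.47, -0.17]]
[ 0.5115 -0.3666  1.5835] deg 90.73
[[-0.1, 0.2], [0.6, 0.58], [0.39, -1.26], [-0.86, 0.5]]
[ 0.5063 -0.3508  1.5355] deg 87.98
[[-0.15, 0.19], [0.19, 0.19], [0.38, -0.18], [-0.42, -0.22]]
```

Emit:
play_rows --pt "0.3 0.4 3 8 -0.001 0.001 0" --pt "0.3 0.4 3 10 -0.001 0.001 0" --pt "0.3 0.4 2 12 -0.001 0.001 0" --pt "0.3 0.4 1 12 -0.001 0.001 0" --pt "0.3 0 0 10 0 0 0" --pt "0.3 0 0 5 0 0 0" --pt "0.3 0 0 0 0 0 0" --pt "0.3 0 0 0 0 0 0"

```text
clock: 23.0
tool_pos: [0.5134, -0.378, 0.0011]
eef_rot: [1.0, -0.006, -0.001, -0.0]
contact_force: [-0.3, 0.2, -2.1]
opening: 0.406
```

```bash
python3 - <<'E'
from plan import *
plan([.5133,-.3769,-.005],-0.9,1,0.3)
E
```

```text
t23.00 pos [ 0.5134 -0.378   0.0011] dock [-501.4   64.9    1.1] yaw -0.7 tilt 0.09 F [-0.3  0.2 -2.1] open 0.406 q6 0.01
target [ 0.5133 -0.3769 -0.005 ]
[0.3, -0.1, -1.1, 6.1, -0.001, 0.002, 0.004]
```

Emit:
play_rows --pt "0.3 0 0 1.5 0 0 0" --pt "0.3 0 0 1.5 0 0 0" --pt "0.3 0 0 1 0 0 0" --pt "0.3 0 0 0.5 0 0 0" --pt "0.3 0 0 0 0 0 0" --pt "0.3 0 0 0.5 0 0 0" --pt "0.3 0 0 0 0 0 0" --pt "0.3 0 0 0 0 0 0"

```text
clock: 24.0
tool_pos: [0.5141, -0.3784, -0.0031]
eef_rot: [1.0, -0.006, 0.0, 0.0]
contact_force: [-0.3, 0.4, -2.5]
opening: 0.407
```

Emit:
play_rows --pt "0.3 0 0 1 0 0 0" --pt "0.3 0 0 0.5 0 0 0" --pt "0.3 0 0 0 0 0 0" --pt "0.3 0 0 0.5 0 0 0" --pt "0.3 0 0 0 0 0 0" --pt "0.3 0 0 0.5 0 0 0" --pt "0.3 0 0 0 0 0 0" --pt "0.3 0 0 0 0 0 0"

```text
clock: 25.0
tool_pos: [0.5141, -0.3784, -0.0058]
eef_rot: [1.0, -0.006, 0.0, 0.0]
contact_force: [-0.1, -0.6, -1.8]
opening: 0.408
```

Emit:
play_rows --pt "0.3 0 0 0.7 0 0 0" --pt "0.3 0 0 0 0 0 0" --pt "0.3 0 0 0.7 0 0 0" --pt "0.3 0 0 0 0 0 0" --pt "0.3 0 0 0.7 0 0 0" --pt "0.3 0 0 0 0 0 0" --pt "0.3 0 0 0 0 0 0" --pt "0.3 0 0 0 0 0 0"

```text
clock: 26.0
tool_pos: [0.5141, -0.3788, -0.0067]
eef_rot: [1.0, -0.006, 0.0, 0.001]
contact_force: [-1.1, 0.4, 1.3]
opening: 0.404
```

```bash
python3 - <<'E'
from plan import *
show()
im=snap('side','s15');crop(im,'s15a',235,110,325,185,8)
im=snap('top','t15');crop(im,'t15a',330,140,490,270,5)
E
```

```text
t26.00 pos [ 0.5141 -0.3788 -0.0067] dock [-502.3   64.3   -6.7] yaw -0.7 tilt 0.09 F [-1.1  0.4  1.3] open 0.404 q6 0.01
```

View pics/s15a.png

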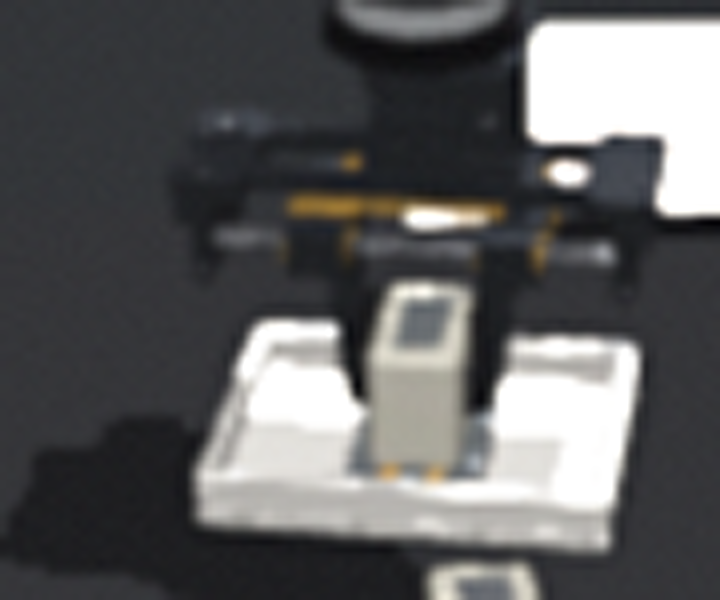

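View pics/t15a.png

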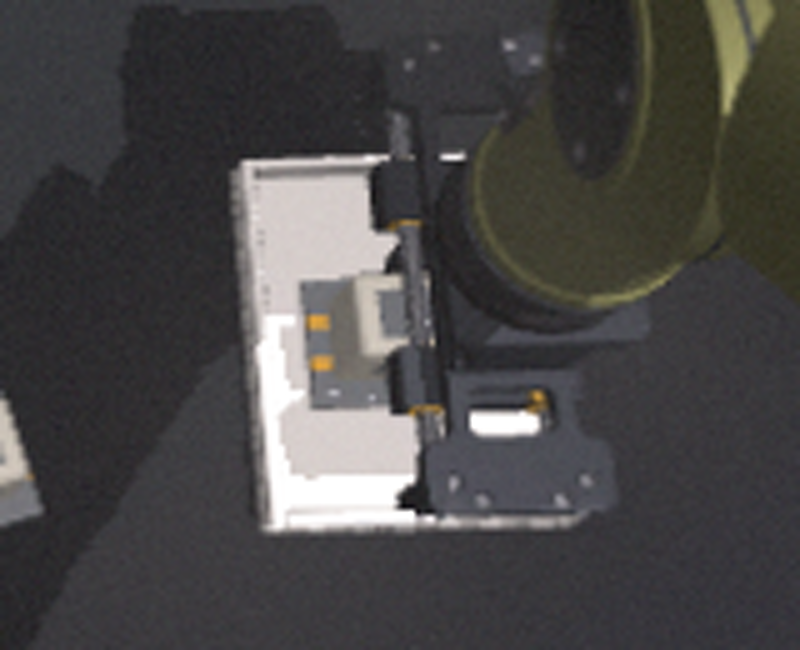

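Emit:
play_rows --pt "0.6 0 0 0 0 0 0" --pt "0.8 0 0 0 0 0 0" --pt "0.8 0 0 0 0 0 0" --pt "0.8 0 0 -6 0 0 0" --pt "0.8 0 0 -16 0 0 0" --pt "0.8 0 0 -25 0 0 0" --pt "0.9 0 0 -30 0 0 0" --pt "1 0 0 -20 0 0 0"

```text
clock: 27.1
tool_pos: [0.5148, -0.3783, 0.0954]
eef_rot: [1.0, -0.006, 0.001, 0.001]
contact_force: [-0.4, 0.1, -0.2]
opening: 0.986
```

```bash
python3 - <<'E'
from plan import *
plan([.4630,-.1736,.095],14.2,8)
im=snap('side','s16');crop(im,'s16a',235,110,325,185,8)
im=snap('top','t16');crop(im,'t16a',330,140,490,270,5)
E
```

```text
t27.10 pos [ 0.5148 -0.3783  0.0954] dock [-501.8   63.5   95.4] yaw -0.6 tilt 0.13 F [-0.4  0.1 -0.2] open 0.986 q6 0.08
target [ 0.463  -0.1736  0.095 ]
[1.0, -6.8, -25.5, 0.0, 0.0, -0.0, -0.032]
[1.0, -5.9, -25.7, 0.0, 0.0, -0.0, -0.033]
[1.0, -5.1, -25.9, 0.0, 0.001, -0.001, -0.032]
[1.0, -4.3, -26.1, 0.0, -0.0, 0.0, -0.033]
[1.0, -3.4, -26.1, 0.1, -0.0, -0.0, -0.032]
[1.0, -2.5, -26.3, 0.0, 0.0, -0.0, -0.032]
[1.0, -1.8, -26.3, 0.0, 0.0, -0.001, -0.033]
[1.0, -0.8, -26.4, 0.1, 0.0, 0.0, -0.032]
```

View pics/s16a.png

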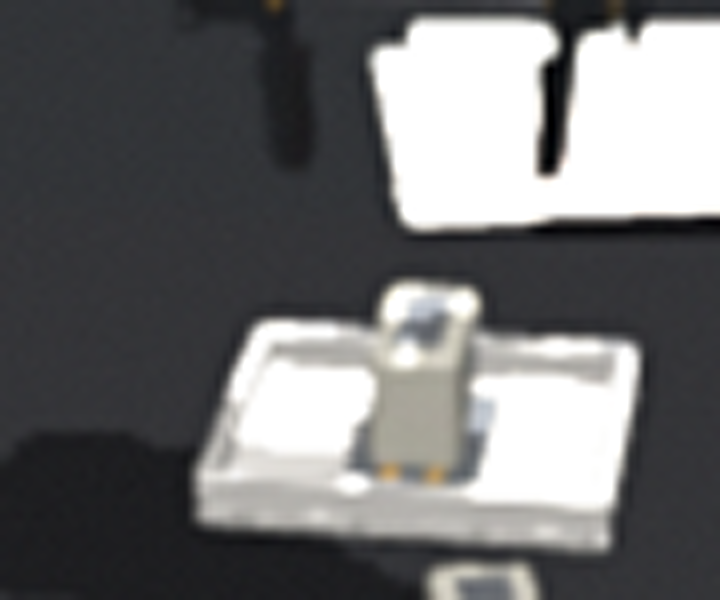

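The old pack stands flat in mid-tray. Next, the fresh pack at top-view pixel (318,233), which was confirmed grey in crop t0b.

Emit:
play_rows --pt "1 -7 -22 0 0 0 -0.03" --pt "1 -7 -30 0 0 0 -0.034" --pt "1 -6 -30 0 0 0 -0.034" --pt "1 -5 -30 0 0 0 -0.034" --pt "1 -4 -30 5 0 0 -0.034" --pt "1 -3 -28 5 0 0 -0.034" --pt "1 -2 -20 5 0 0 -0.034" --pt "1 0 -8 5 0 0 -0.02"

```text
clock: 28.2
tool_pos: [0.4609, -0.1796, 0.0737]
eef_rot: [0.992, 0.124, 0.002, 0.002]
contact_force: [0.6, 0.4, -0.0]
opening: 0.999
```

```bash
python3 - <<'E'
from plan import *
plan([.4630,-.1736,.055],14.2,4)
im=snap('side','s17');crop(im,'s17a',215,110,365,230,5)
im=snap('top','t17');crop(im,'t17a',240,150,400,270,5)
E
```

```text
t28.20 pos [ 0.4609 -0.1796  0.0737] dock [-298.3   94.9   73.7] yaw 14.2 tilt 0.30 F [ 0.6  0.4 -0. ] open 0.999 q6 -0.20
target [ 0.463  -0.1736  0.055 ]
[1.0, 0.9, -1.3, 4.7, 0.001, -0.001, 0.0]
[1.0, 0.8, -1.4, 4.6, 0.001, -0.001, 0.0]
[1.0, 0.9, -1.3, 4.7, 0.001, -0.001, 0.0]
[1.0, 0.8, -1.3, 4.7, 0.001, -0.001, 0.0]
```

View pics/s17a.png

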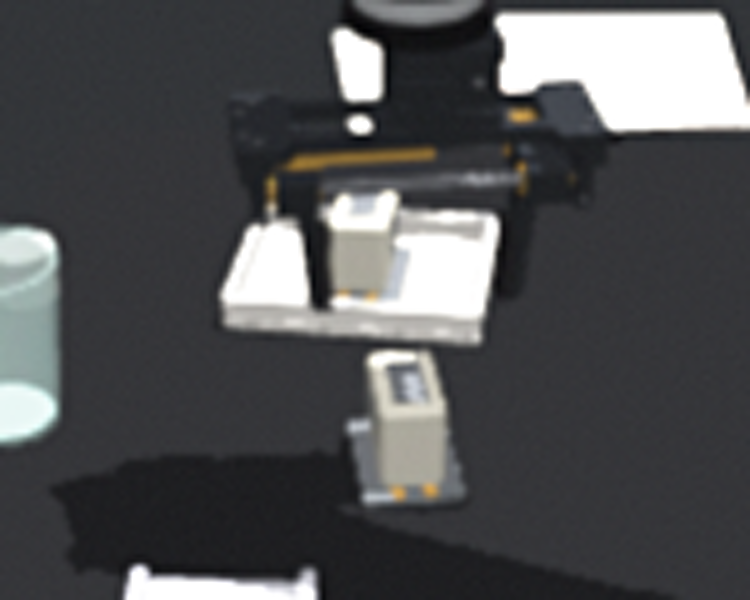

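View pics/t17a.png

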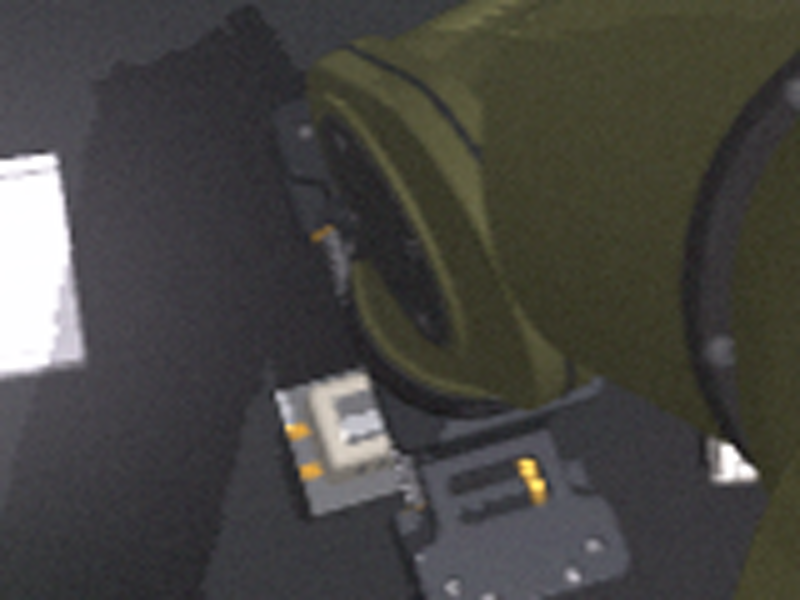

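Emit:
play_rows --pt "1 1 -2 6 0.001 -0.001 0" --pt "1 1 -2 12 0.001 -0.001 0" --pt "1 1 -1 16 0.001 -0.001 0" --pt "1 0 0 16 0.001 -0.001 0" --pt "1 0 0 14 0 0 0" --pt "1 0 0 10 0 0 0" --pt "1 0 0 5 0 0 0" --pt "1 0 0 0 0 0 0"

```text
clock: 29.3
tool_pos: [0.4644, -0.1789, -0.0117]
eef_rot: [0.993, 0.119, -0.0, 0.001]
contact_force: [0.5, 0.2, 0.2]
opening: 1.0
```

```bash
python3 - <<'E'
from plan import *
plan([.4630,-.1736,-.011],14.2,1)
im=snap('side','s18');crop(im,'s18a',235,140,345,230,7)
E
```

```text
t29.30 pos [ 0.4644 -0.1789 -0.0117] dock [-298.    91.4  -11.7] yaw 13.7 tilt 0.10 F [0.5 0.2 0.2] open 1.000 q6 -0.33
target [ 0.463  -0.1736 -0.011 ]
[1.0, -0.1, -5.4, -0.7, 0.002, 0.0, -0.009]
```

View pics/s18a.png

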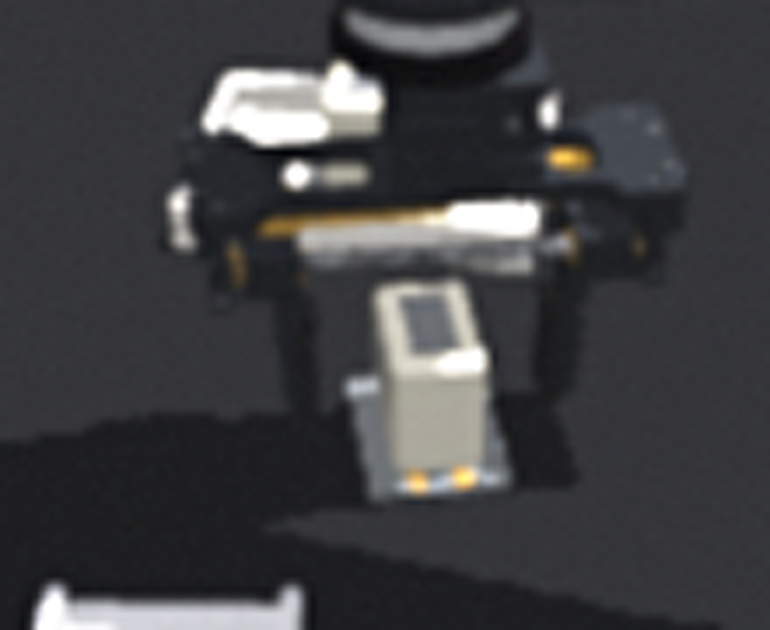

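Shift 5 mm and close.

Emit:
play_rows --pt "1 0 -3 0 0 0 -0.008" --pt "1 0 -3 0 0 0 0" --pt "0.3 0 0 0 0 0 0" --pt "0.3 0 0 0 0 0 0" --pt "0.3 0 0 0 0 0 0" --pt "0.3 0 0 0 0 0 0" --pt "0.3 0 0 0 0 0 0" --pt "0.3 0 0 0 0 0 0" --grip_force 25

```text
clock: 30.35
tool_pos: [0.4636, -0.173, -0.0102]
eef_rot: [0.992, 0.123, 0.001, 0.001]
contact_force: [0.2, 0.8, 0.8]
opening: 0.406
```

Emit:
play_rows --pt "0.3 0 0 0 0 0 0" --pt "0.3 0 0 -4 0 0 0" --pt "0.3 0 0 -8 0 0 0" --pt "0.3 0 0 -14 0 0 0" --pt "0.3 0 0 -16 0 0 0" --pt "0.3 0 0 -16 0 0 0" --pt "0.3 0 0 -12 0 0 0" --pt "0.3 0 0 -2 0 0 0"

```text
clock: 31.35
tool_pos: [0.462, -0.173, 0.0654]
eef_rot: [0.992, 0.123, 0.0, 0.001]
contact_force: [0.0, 0.0, -2.6]
opening: 0.404
```

```bash
python3 - <<'E'
from plan import *
plan(dk(-127,2,58),6.2,6,0.3)
im=snap('side','s19');crop(im,'s19a',235,140,345,230,7)
E
```

```text
t31.35 pos [ 0.462  -0.173   0.0654] dock [-292.    93.1   65.4] yaw 14.1 tilt 0.12 F [ 0.   0.  -2.6] open 0.404 q6 -0.23
target [0.5342 0.0011 0.058 ]
[0.3, 18.7, -25.2, 1.2, 0.0, -0.0, 0.023]
[0.3, 18.2, -25.6, 1.1, 0.001, -0.0, 0.023]
[0.3, 17.6, -26.1, 1.2, 0.0, -0.0, 0.023]
[0.3, 16.9, -26.4, 1.2, 0.0, -0.0, 0.023]
[0.3, 16.4, -26.8, 1.2, 0.001, -0.0, 0.023]
[0.3, 15.7, -27.2, 1.3, 0.0, -0.0, 0.023]
```

View pics/s19a.png

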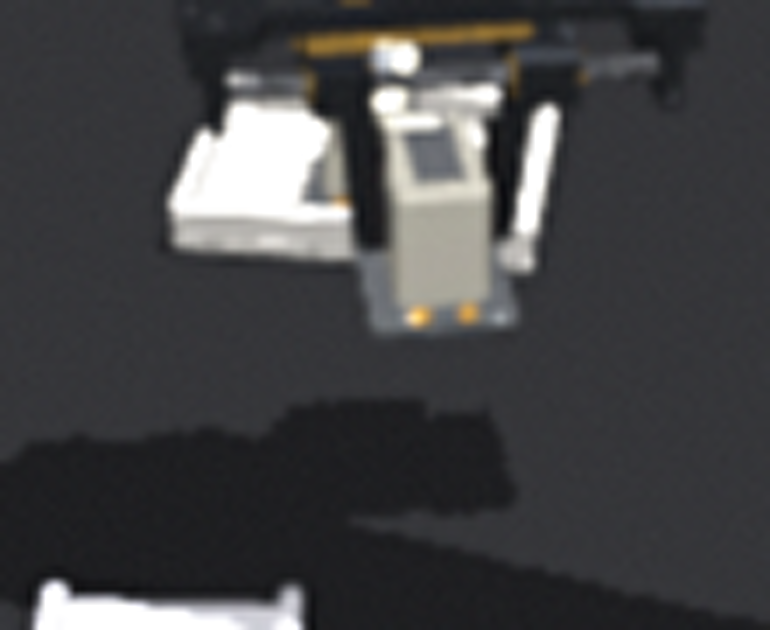

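Emit:
play_rows --pt "0.3 12 -14 0 0 0 0.02" --pt "0.3 18 -26 0 0 0 0.023" --pt "0.3 18 -28 0 0 0 0.023" --pt "0.3 18 -28 0 0 0 0.023" --pt "0.3 17 -28 0 0 0 0.023" --pt "0.3 12 -20 0 0 0 0.02" --pt "0.3 4 -8 0 0 0 0" --pt "0.3 0 0 0 0 0 0"

```text
clock: 32.4
tool_pos: [0.5299, -0.0021, 0.0599]
eef_rot: [0.999, 0.054, -0.005, 0.002]
contact_force: [-0.4, -0.5, -2.7]
opening: 0.402
```

```bash
python3 - <<'E'
from plan import *
plan(dk(-127,1.4,30),6.2,6,0.3)
E
```

```text
t32.40 pos [ 0.5299 -0.0021  0.0599] dock [-129.7    6.6   59.9] yaw 6.2 tilt 0.57 F [-0.4 -0.5 -2.7] open 0.402 q6 -0.56
target [0.5348 0.0011 0.03  ]
[0.3, 0.9, -0.5, 5.0, 0.001, 0.002, 0.0]
[0.3, 0.9, -0.4, 4.9, 0.0, 0.001, 0.0]
[0.3, 0.9, -0.5, 5.0, 0.001, 0.002, 0.0]
[0.3, 0.9, -0.4, 5.0, 0.0, 0.001, 0.0]
[0.3, 0.9, -0.5, 5.0, 0.001, 0.002, 0.0]
[0.3, 0.8, -0.5, 4.9, 0.0, 0.002, 0.0]
```

Emit:
play_rows --pt "0.3 1.5 -0.5 2 0.001 0.003 0" --pt "0.3 1.5 -0.5 6 0.001 0.003 0" --pt "0.3 1.5 -0.5 8 0.001 0.002 0" --pt "0.3 0.8 0 10 0 0.001 0" --pt "0.3 0 0 10 0 0 0" --pt "0.3 0 0 6 0 0 0" --pt "0.3 0 0 0 0 0 0" --pt "0.3 0 0 0 0 0 0"

```text
clock: 33.4
tool_pos: [0.5331, -0.0046, 0.0137]
eef_rot: [0.999, 0.052, -0.002, 0.001]
contact_force: [-0.0, -1.0, -2.7]
opening: 0.407
```

```bash
python3 - <<'E'
from plan import *
plan(dk(-127,1.4,5),6.2,2,0.3)
im=snap('side','s20');crop(im,'s20a',195,160,315,260,6)
E
```

```text
t33.40 pos [ 0.5331 -0.0046  0.0137] dock [-132.5    3.7   13.7] yaw 6.0 tilt 0.28 F [-0.  -1.  -2.7] open 0.407 q6 -0.61
target [0.5348 0.0011 0.005 ]
[0.3, 1.1, -2.8, 4.3, 0.001, 0.002, -0.002]
[0.3, 1.2, -2.7, 4.4, 0.002, 0.002, -0.002]
```

View pics/s20a.png

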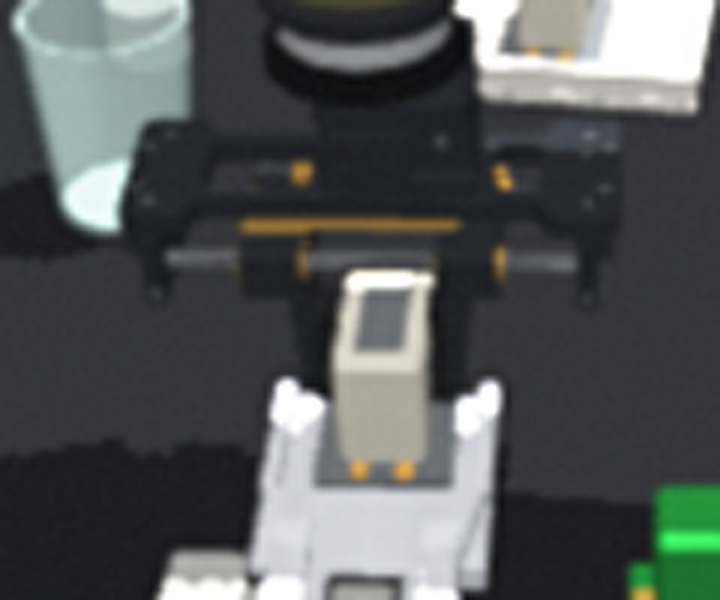

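Emit:
play_rows --pt "0.3 1 -2.5 2 0.001 0.002 -0.002" --pt "0.3 1 -2.5 3 0.001 0.002 -0.002" --pt "0.3 0.5 -1 3 0.001 0.001 0" --pt "0.3 0 0 2 0 0 0" --pt "0.3 0 0 1 0 0 0" --pt "0.3 0 0 1 0 0 0" --pt "0.3 0 0 0.7 0 0 0" --pt "0.3 0 0 0 0 0 0"

```text
clock: 34.45
tool_pos: [0.5356, 0.0022, 0.0008]
eef_rot: [0.999, 0.054, 0.001, -0.0]
contact_force: [-0.4, 0.3, -2.8]
opening: 0.408
```

```bash
python3 - <<'E'
from plan import *
plan(dk(-127,1.4,-1),6.2,2,0.3)
E
```

```text
t34.45 pos [0.5356 0.0022 0.0008] dock [-126.     0.4    0.8] yaw 6.2 tilt 0.16 F [-0.4  0.3 -2.8] open 0.408 q6 -0.63
target [ 0.5348  0.0011 -0.001 ]
[0.3, -0.5, 0.5, 0.9, -0.0, -0.001, 0.0]
[0.3, -0.5, 0.5, 0.8, -0.001, -0.002, 0.0]
```

Emit:
play_rows --pt "0.3 -0.5 0 0.7 0 -0.001 0" --pt "0.3 -0.5 0 0.5 0 0 0" --pt "0.3 0 0 0 0 0 0" --pt "0.3 0 0 0.5 0 0 0" --pt "0.3 0 0 0 0 0 0" --pt "0.3 0 0 0.5 0 0 0" --pt "0.3 0 0 0 0 0 0" --pt "0.3 0 0 0 0 0 0" --grip_force 40

```text
clock: 35.45
tool_pos: [0.5351, 0.0021, -0.0002]
eef_rot: [0.999, 0.054, 0.002, -0.0]
contact_force: [-0.9, -0.7, 0.7]
opening: 0.405
```

```bash
python3 - <<'E'
from plan import *
plan(dk(-60,1.4,-1.5),6.2,6,0.3)
im=snap('side','s21');crop(im,'s21a',195,160,315,260,6)
E
```

```text
t35.45 pos [ 5.351e-01  2.100e-03 -2.000e-04] dock [-126.1    1.    -0.2] yaw 6.2 tilt 0.18 F [-0.9 -0.7  0.7] open 0.405 q6 -0.63
target [ 0.5273  0.0677 -0.0015]
[0.3, -0.1, -11.0, 0.2, -0.0, -0.001, 0.0]
[0.3, -0.1, -11.0, 0.2, -0.0, -0.0, 0.0]
[0.3, -0.1, -11.0, 0.3, -0.0, -0.001, 0.0]
[0.3, -0.1, -11.0, 0.2, -0.0, -0.0, 0.0]
[0.3, -0.1, -11.1, 0.2, -0.0, -0.001, 0.0]
[0.3, -0.1, -11.0, 0.2, -0.0, -0.0, 0.0]
```

View pics/s21a.png

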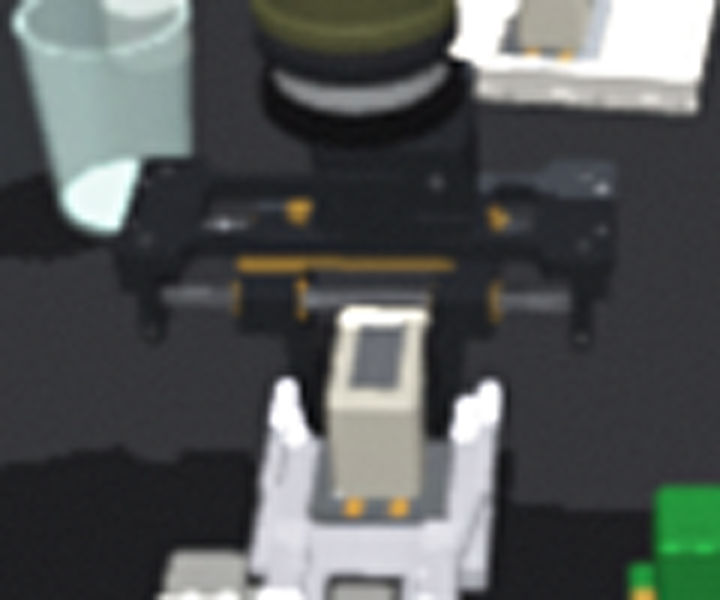

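Emit:
play_rows --pt "0.3 0 -4 0 0 0 0" --pt "0.3 0 -5 0 0 0 0" --pt "0.3 0 -5 0 0 0 0" --pt "0.3 0 -5 0 0 0 0" --pt "0.3 0 -5 0 0 0 0" --pt "0.3 0 -5 0 0 0 0" --pt "0.3 0 -5 0 0 0 0" --pt "0.3 0 0 0 0 0 0"

```text
clock: 36.5
tool_pos: [0.5315, 0.0373, -0.0002]
eef_rot: [0.999, 0.054, 0.002, 0.001]
contact_force: [-0.7, 0.0, 2.2]
opening: 0.4
```

```bash
python3 - <<'E'
from plan import *
plan(dk(-60,1.4,-.5),6.2,4,0.3)
E
```

```text
t36.50 pos [ 5.315e-01  3.730e-02 -2.000e-04] dock [-90.7   0.6  -0.2] yaw 6.2 tilt 0.22 F [-0.7  0.   2.2] open 0.400 q6 -0.68
target [ 5.273e-01  6.770e-02 -5.000e-04]
[0.3, -0.2, -7.7, 0.1, 0.0, -0.001, -0.0]
[0.3, -0.3, -7.6, 0.0, 0.001, -0.001, -0.0]
[0.3, -0.2, -7.7, 0.1, 0.0, -0.001, -0.0]
[0.3, -0.2, -7.7, 0.1, 0.001, -0.0, -0.0]
```

Emit:
play_rows --pt "0.3 -0.3 -5 0 0 -0.001 0" --pt "0.3 -0.3 -6 0 0 -0.001 0" --pt "0.3 -0.2 -6 0 0 0 0" --pt "0.3 0 -6 0 0 0 0" --pt "0.3 0 -6 0 0 0 0" --pt "0.3 0 -6 0 0 0 0" --pt "0.3 0 -5 0 0 0 0" --pt "0.3 0 0 0 0 0 0"

```text
clock: 37.5
tool_pos: [0.5264, 0.0799, -0.0002]
eef_rot: [0.999, 0.054, 0.001, 0.001]
contact_force: [-0.0, -0.3, 1.4]
opening: 0.404
```

```bash
python3 - <<'E'
from plan import *
plan(dk(-27,1.4,-.5),6.2,4,0.3)
im=snap('side','s22');crop(im,'s22a',195,160,315,260,6)
E
```

```text
t37.50 pos [ 5.264e-01  7.990e-02 -2.000e-04] dock [-47.8   0.9  -0.2] yaw 6.2 tilt 0.14 F [-0.  -0.3  1.4] open 0.404 q6 -0.74
target [ 5.236e-01  1.005e-01 -5.000e-04]
[0.3, -0.2, -5.2, 0.1, 0.0, -0.0, -0.0]
[0.3, -0.1, -5.2, 0.0, 0.001, -0.001, -0.0]
[0.3, -0.2, -5.2, 0.1, 0.0, -0.0, -0.0]
[0.3, -0.1, -5.2, 0.1, 0.0, -0.001, -0.0]
```

View pics/s22a.png

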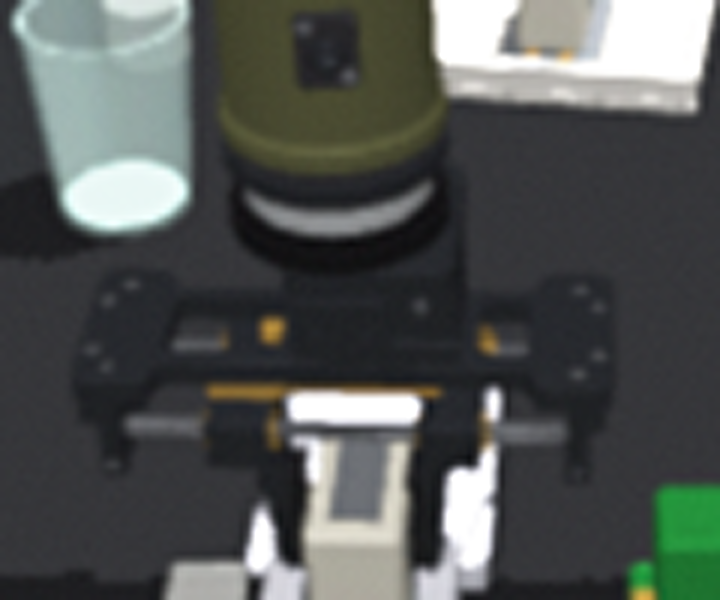

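Emit:
play_rows --pt "0.3 -0.2 -5 0 0 -0.001 0" --pt "0.3 -0.2 -5 0 0 0 0" --pt "0.3 0 -5 0 0 0 0" --pt "0.3 0 -5 0 0 0 0" --pt "0.3 0 -5 0 0 0 0" --pt "0.3 0 -5 0 0 0 0" --pt "0.3 0 -4 0 0 0 0" --pt "0.3 0 0 0 0 0 0"

```text
clock: 38.55
tool_pos: [0.523, 0.1085, 0.0002]
eef_rot: [0.999, 0.051, 0.0, 0.006]
contact_force: [-0.2, -0.5, 0.5]
opening: 0.404
```

```bash
python3 - <<'E'
from plan import *
plan(dk(0,1.4,-.5),6.2,4,0.3)
im=snap('side','s23');crop(im,'s23a',195,180,315,280,6)
E
```

```text
t38.55 pos [5.230e-01 1.085e-01 2.000e-04] dock [-19.    1.1   0.2] yaw 5.9 tilt 0.67 F [-0.2 -0.5  0.5] open 0.404 q6 -0.79
target [ 5.206e-01  1.273e-01 -5.000e-04]
[0.3, -0.1, -4.8, 0.1, 0.003, 0.0, -0.001]
[0.3, -0.1, -4.7, 0.1, 0.003, 0.0, -0.002]
[0.3, -0.1, -4.8, 0.2, 0.003, 0.0, -0.001]
[0.3, -0.1, -4.7, 0.1, 0.003, 0.0, -0.002]
```

View pics/s23a.png

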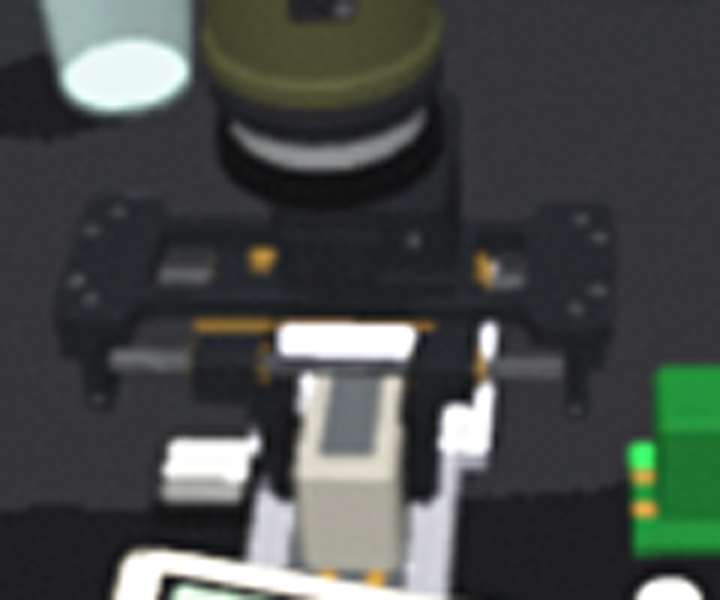

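Emit:
play_rows --pt "0.3 0 -5 0 0.004 0 0" --pt "0.3 0 -5 0 0.004 0 0" --pt "0.3 0 -5 0 0.004 0 0" --pt "0.3 0 -5 0 0.003 0 0" --pt "0.3 0 0 0 0 0 0" --pt "0.3 0 0 0 0 0 0" --pt "0.3 0 0 0 0 0 0" --pt "0.3 0 0 0 0 0 0"

```text
clock: 39.6
tool_pos: [0.522, 0.1179, 0.0002]
eef_rot: [0.999, 0.048, -0.001, 0.006]
contact_force: [1.2, -2.7, 3.0]
opening: 0.405
```

```bash
python3 - <<'E'
from plan import *
plan(dk(0,1.4,-.5),6.2,4,0.3)
im=snap('side','s24');crop(im,'s24a',195,180,315,280,6)
E
```

```text
t39.60 pos [5.220e-01 1.179e-01 2.000e-04] dock [-9.6  1.1  0.2] yaw 5.5 tilt 0.70 F [ 1.2 -2.7  3. ] open 0.405 q6 -0.80
target [ 5.206e-01  1.273e-01 -5.000e-04]
[0.3, -0.1, -2.4, 0.2, 0.003, 0.001, -0.003]
[0.3, -0.1, -2.4, 0.1, 0.003, 0.0, -0.003]
[0.3, -0.1, -2.4, 0.2, 0.003, 0.001, -0.003]
[0.3, -0.1, -2.4, 0.2, 0.003, 0.001, -0.002]
```

View pics/s24a.png

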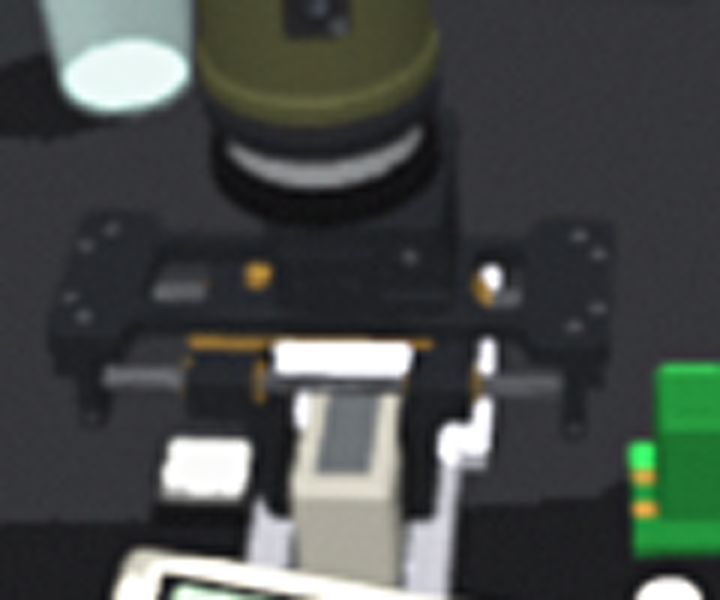

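Emit:
play_rows --pt "0.3 0 -6 0 0.004 0 -0.004" --pt "0.3 0 -6 0 0.004 0 -0.004" --pt "0.3 0 -6 0 0.004 0 -0.004" --pt "0.3 0 -5 0 0.003 0 0" --pt "0.3 0 -5 0 0 0 0" --pt "0.3 0 -3 0 0 0 0" --pt "0.3 0 -3 0 0 0 0" --pt "0.3 0 -3 0 0 0 0"

```text
clock: 40.65
tool_pos: [0.5203, 0.1315, 0.0005]
eef_rot: [0.999, 0.046, -0.003, 0.015]
contact_force: [2.0, -7.6, 4.9]
opening: 0.403
```

```bash
python3 - <<'E'
from plan import *
plan(dk(3,1.4,-.5),6.2,4,0.3)
im=snap('side','s25');crop(im,'s25a',195,180,315,280,6)
E
```

```text
t40.65 pos [5.203e-01 1.315e-01 5.000e-04] dock [4.2 1.3 0.5] yaw 5.3 tilt 1.78 F [ 2.  -7.6  4.9] open 0.403 q6 -0.83
target [ 5.203e-01  1.303e-01 -5.000e-04]
[0.3, -0.0, 0.3, 0.3, 0.007, 0.002, -0.004]
[0.3, -0.1, 0.3, 0.2, 0.008, 0.002, -0.004]
[0.3, 0.0, 0.3, 0.3, 0.007, 0.002, -0.004]
[0.3, -0.0, 0.3, 0.2, 0.008, 0.002, -0.004]
```

View pics/s25a.png

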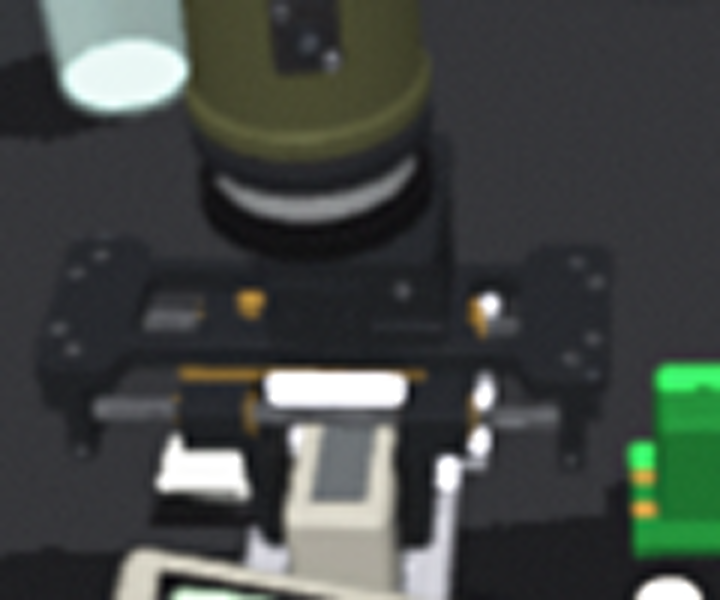

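Emit:
play_rows --pt "0.3 0 -5 0 0.008 0 -0.005" --pt "0.3 0 -5 0 0.008 0 -0.005" --pt "0.3 0 -5 0 0.008 0 -0.005" --pt "0.3 0 -5 0 0.008 0 0" --pt "0.3 0 -5 0 0.005 0 0" --pt "0.3 0 -5 0 0.005 0 0" --pt "0.3 0 -5 0 0 0 0" --pt "0.3 0 -5 0 0 0 0"

```text
clock: 41.7
tool_pos: [0.52, 0.1312, 0.0005]
eef_rot: [0.999, 0.042, -0.007, 0.022]
contact_force: [1.1, -12.4, 4.7]
opening: 0.403
```

```bash
python3 - <<'E'
from plan import *
plan(dk(3,1.4,-.5),6.2,4,0.3)
im=snap('side','s26');crop(im,'s26a',195,180,315,280,6)
E
```

```text
t41.70 pos [5.200e-01 1.312e-01 5.000e-04] dock [3.9 1.5 0.5] yaw 4.8 tilt 2.64 F [  1.1 -12.4   4.7] open 0.403 q6 -0.83
target [ 5.203e-01  1.303e-01 -5.000e-04]
[0.3, 0.0, 0.2, 0.3, 0.011, 0.004, -0.006]
[0.3, 0.1, 0.2, 0.2, 0.01, 0.004, -0.006]
[0.3, 0.0, 0.3, 0.3, 0.011, 0.005, -0.006]
[0.3, 0.1, 0.2, 0.2, 0.011, 0.004, -0.006]
```

View pics/s26a.png

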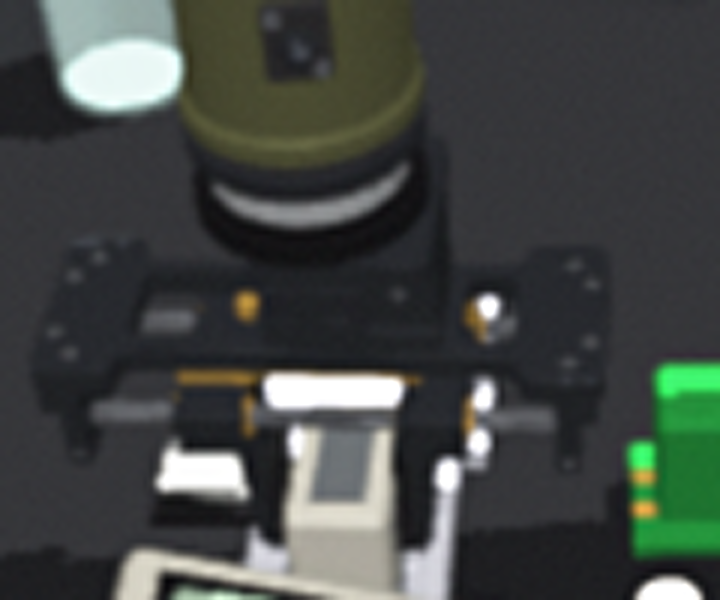

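Emit:
play_rows --pt "0.3 0 0 0 0 0 0" --pt "0.3 0 0.5 0 0 0 0" --pt "0.3 0 0.5 0 0 0 0" --pt "0.3 0 0.5 0 0 0 0" --pt "0.3 0 0.5 0 0 0 0" --pt "0.3 0 0.5 0 0 0 0" --pt "0.3 0 0 0 0 0 0" --pt "0.3 0 0 0 0 0 0"

```text
clock: 42.75
tool_pos: [0.5202, 0.1313, 0.0005]
eef_rot: [0.999, 0.043, -0.007, 0.02]
contact_force: [0.8, -2.1, 1.4]
opening: 0.405
```

Emit:
play_rows --pt "0.5 0 0 0 0 0 0" --pt "0.7 0 0 0 0 0 0" --pt "0.8 0 0 0 0 0 0" --pt "0.8 0 0 0 0 0 0" --pt "0.8 0 0 0 0.01 0 0" --pt "0.8 0 0 0 0.01 0.005 0" --pt "0.8 0 0 0 0.01 0.005 0" --pt "0.8 0 0 0 0 0 0"

```text
clock: 43.75
tool_pos: [0.5188, 0.1329, -0.0002]
eef_rot: [0.999, 0.043, -0.003, 0.003]
contact_force: [-0.5, -0.2, -0.1]
opening: 0.795
```

```bash
python3 - <<'E'
from plan import *
plan(dk(0,1.4,70),6.2,4,1)
im=snap('side','s27');crop(im,'s27a',195,180,315,280,6)
E
```

```text
t43.75 pos [ 5.188e-01  1.329e-01 -2.000e-04] dock [ 5.7  2.5 -0.2] yaw 5.0 tilt 0.48 F [-0.5 -0.2 -0.1] open 0.795 q6 -0.82
target [0.5206 0.1273 0.07  ]
[1, 0.2, 1.5, -17.5, 0.001, 0.002, -0.005]
[1, 0.2, 1.5, -17.6, 0.002, 0.001, -0.006]
[1, 0.3, 1.5, -17.5, 0.001, 0.002, -0.005]
[1, 0.2, 1.4, -17.6, 0.001, 0.002, -0.006]
```

View pics/s27a.png

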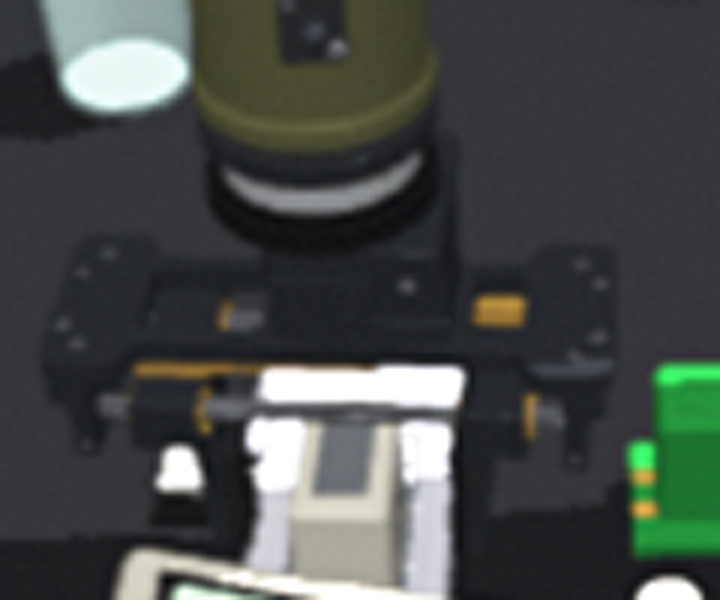

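Emit:
play_rows --pt "0.8 0 0 -8 0 0 0" --pt "0.8 0 1 -14 0 0 0" --pt "0.8 0 2 -20 0 0 0" --pt "0.8 0 2 -25 0 0 0" --pt "0.8 0 0 -30 0 0 0" --pt "0.8 0 0 -30 0 0 0" --pt "0.8 0 10 -20 0 0 0" --pt "0.8 0 25 -10 0 0 0"

```text
clock: 44.8
tool_pos: [0.5235, 0.0962, 0.1687]
eef_rot: [0.999, 0.046, -0.001, 0.002]
contact_force: [0.7, 0.3, -0.3]
opening: 0.801
```

Emit:
play_rows --pt "0.8 0 40 0 0 0 0" --pt "0.8 -6 50 0 0 0 0.05" --pt "0.8 -8 55 0 0 0 0.08" --pt "0.8 -8 55 0 0 0 0.1" --pt "0.8 -8 55 0 0 0 0.1" --pt "0.8 -8 50 0 0 0 0.1" --pt "0.8 -8 30 0 0 0 0.08" --pt "0.8 0 0 0 0 0 0"

```text
clock: 45.8
tool_pos: [0.4561, -0.2409, 0.1789]
eef_rot: [0.976, -0.216, 0.006, 0.001]
contact_force: [-0.6, 0.9, 0.3]
opening: 0.8
```

```bash
python3 - <<'E'
from plan import *
show()
im=snap('side','s28');crop(im,'s28a',195,215,325,335,5)
im=snap('top','t28');crop(im,'t28a',70,160,270,280,4)
E
```

```text
t45.80 pos [ 0.4561 -0.2409  0.1789] dock [-358.8  106.6  178.9] yaw -24.9 tilt 0.69 F [-0.6  0.9  0.3] open 0.800 q6 -0.38
```

View pics/s28a.png

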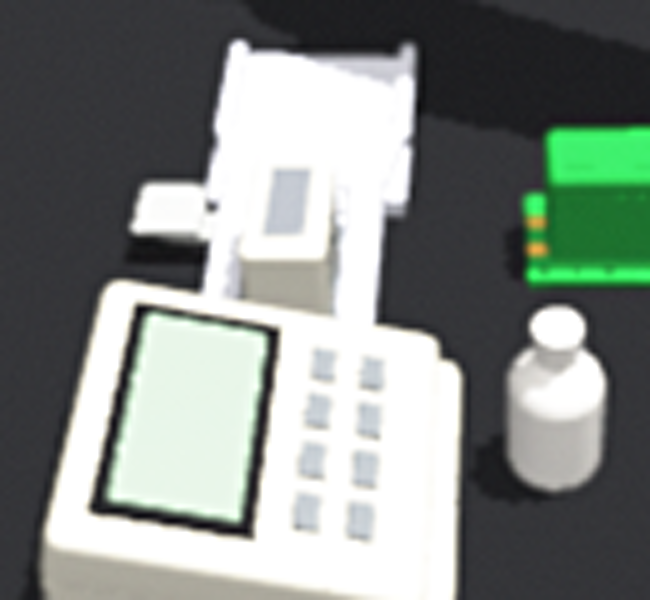

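View pics/t28.png

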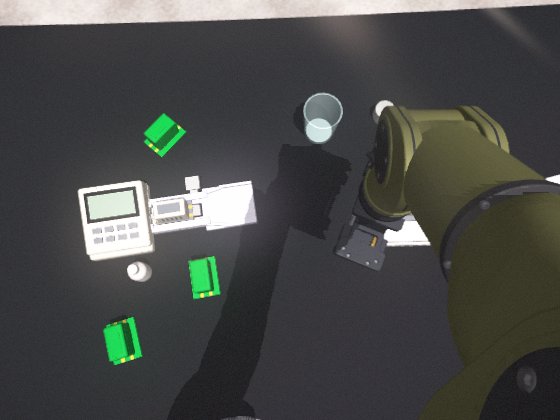

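View pics/t28a.png

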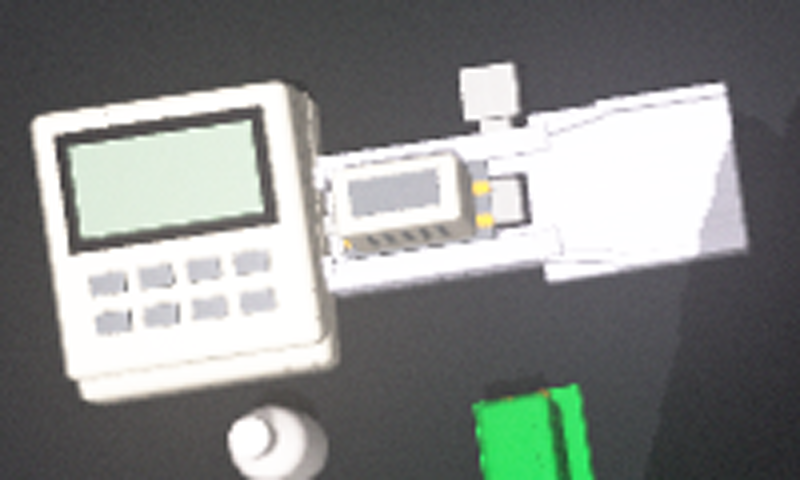

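```bash
python3 - <<'E'
from plan import *
im=cv2.imread('pics/s28.png');crop(im,'s28b',180,100,360,220,4.4)
a=cv2.imread('pics/s0.png').astype(int);b=im.astype(int)
E
```

```text
(no output)
```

View pics/s28b.png

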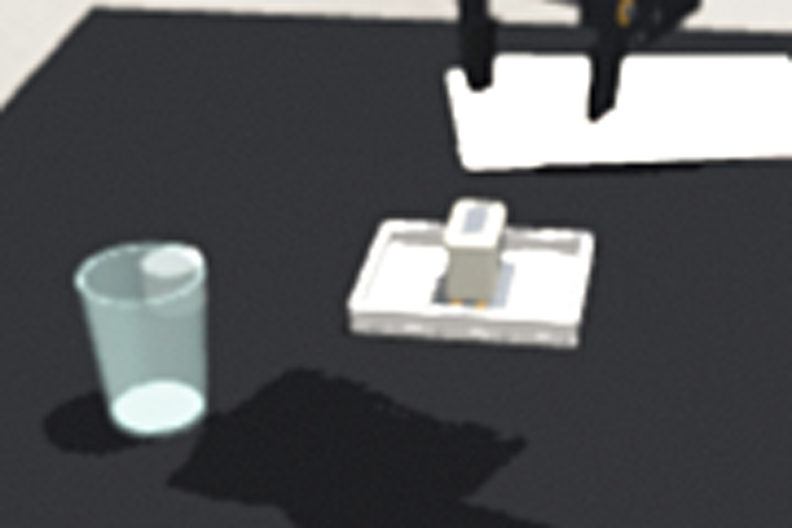

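```bash
python3 -c "
from plant import r
print(r.finish_job())"
```

```text
the job is handed in; nothing more can be done
None
```

The battery change is done and handed in at about 46 s of the 72 s allowed. I pressed the catch pad and the old pack sprang loose. I slid it out and set it down flat in the middle of the tray. Then I laid the fresh grey pack in the open end of the rail and pushed it to the end stop.

**Last checks**
- **Fresh pack:** after release it came back about 2 mm and stayed. The pack and the catch pad look the same in both cameras as at the start, so I take it as home and latched.
- **Old pack:** it stands upright in the tray. I released it within about 2 mm of the centre I had measured.
- **Bystanders:** the bottle and beaker had not moved in the last pictures. In the last top view the arm partly hid the weight and most of the tray. The weight's visible part was in place, and the side view showed the tray clearly.
- **Forces:** the highest reading I saw was about 12 N, during the final push. I only read the force at the end of each move.

**What disagreed**
- **Tool height:** the reported tool height was about 33 mm lower than the cameras and the contact with the pad showed. I corrected for this in every move.
- **Dock position:** the two cameras differed by about 4 to 5 mm on where the dock lies along the rail. I used a value in between.

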